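Clear the spatula out of a food tub and snap its lid shut under a wire shelf

TASK

The lid of the food tub under the wire shelf cannot close because a wooden spatula leans out over the front rim. Take the spatula out and stand it blade down in the open white crock, let go of it, and then press the tub's lid down until its catches snap and hold it fully shut. Do not knock against the wire shelf, tip the crock, or disturb the seasoning jar or the bundle of sticks.

Things in the scene. Friction and masses are not known exactly. Their poses are not given: they have to be found in the camera images.
- station: Fixed station; origin on the table under the centre of a clear open food tub 110 (x) by 180 (y) mm, 90 high, walls and floor 4; its front faces -x, z up. Above it a level shelf of steel wires, 278 (x) by 300 (y), underside at z = 345; 12 mm posts at y = +-140, x = 30 and 115. No room under it for a gripper pointing straight down: come from the front tilted about 45 degrees.
- rack: The empty wire shelf above the tub, fixed to the station; origin at the centre of its underside, 345 mm above the station's origin, same axes. Seven 8 mm steel wires along y, 45 mm apart, the first at x = -135 and the last at x = 135, joined by side wires at y = +-146.
- lid (a joint): Hinge of the tub's white lid, 123 by 186 by 6 mm; hinge axis at station x = 55, z = 92 mm along y. 0 = shut, grows (rad) as its front edge rises; a light spring props it open at about 0.35 to 0.5. Two sprung catches on the tub's front wall, 72 mm either side of the middle, resist over the last 15 mm of the edge's travel (about 10 to 15 N), then snap over the lid's hooks and hold it at 0.
- lid_edge (a point): Middle of the front edge of the lid on its top face (123 mm from the hinge); moves with the lid. With the lid shut it is at x = -68, y = 0, z = 98 mm in the station's frame.
- spatula: Loose wooden spatula, 180 mm long, about 60 g. Origin at mid-length on the underside; x points to the blade end, z out of its upper face. Handle 22 wide (y), 14 thick, 135 long; blade 56 long, 46 wide, 10 thick. At first the blade stands on the tub's floor and the handle rests on the front rim, sloping up at about 42 degrees towards the robot, jutting about 50 mm past the rim.
- spatula_grip (a point): Point in the middle of the spatula's handle, 18 mm from the handle's end: a place to grip it, fingers on either side (22 mm across).
- spatula_tip (a point): Middle of the blade's end edge, 162 mm from spatula_grip.
- crock: Loose open round white ceramic pot for utensils, outer diameter 110, inner diameter 100, 110 high, floor 8 thick, about 0.8 kg. Origin in the centre of its underside, z up.
- seasoning: Bystander: round jar with a cap, diameter 72, 150 high, origin in the centre of its underside. It and the crock may stand on either side of the station.
- stick_bundle: Bystander: bundle of flat wooden craft sticks lying on the table, 115 by 42 by 19 high, origin in the centre of its underside.
There are look-alikes about, which are no part of the job. Of the things that look like the crock, the middle-sized one is meant.

How it is judged:
By the outcome, as a careful person would: the job done as asked, in the order asked, and still so for the second after the job is handed in, with the robot touching nothing.
It also fails if it takes over 64 s, if anything falls off the work surface, if the arm or the gripper's body presses on something with over 40 N, if the wrist force passes 120 N, or if a joint passes its speed limit or range.

ROBOT

A 7-joint arm with a two-finger parallel gripper is mounted at the origin on the work surface. World frame = base frame: x ahead of the robot, y to its left, z up, the work surface at z = 0. Lengths are in m, angles in rad, forces in N, time in s.
With the tool pointing down it reaches from about 0.4 to 0.875 m from the base axis. Payload 4.4 kg.
Tool frame: the origin (TCP) lies between the finger pads; the fingertips stand 11 mm ahead of it and the grasp point (between the pads) lies 8 mm behind it; z points along the fingers, y is the line along which they close (so a half turn about z gives the same grasp; the last joint's range is limited). The gripper opens to 85 mm and grips with 20 to 120 N. Pads are 22 mm wide; open, the fingers measure 114 mm over their backs; the gripper's body (76 mm by 85 mm) begins 54 mm behind the grasp point. The pads swing forward as they close: fully open they stand 13 mm farther back than shut.
Start: joints at [-1.347, 0.628, 0.038, 1.517, -0.027, 0.996, -0.02], TCP at [0.186, 0.623, 0.242] pointing down, gripper open.
Joint ranges: [-3.06, 3.06], [-0.37, 2.12], [-1.25, 1.32], [0.18, 2.47], [-1.1, 4.24], [0.23, 1.98], [-2.94, 2.94]. Speed limits (rad/s): [2.57, 2.57, 3.14, 3.14, 3.14, 3.14, 3.14].

INTERFACE

Orientations are given as a 3x3 rotation matrix whose columns are the frame's x, y, z axes.
In Python, from bench import sensors, optics, workorder gives the robot as it stands. The module is installed in compiled form; this text tells all that it offers.
- The arm moves only by the shell command python3 -m jog 'ROWS' [FORCE]. ROWS is JSON, a list of rows, each a list of 3 entries, a list of its own where there are three numbers: the shift along the tool's x, y, z scaled (see below), then the turn about the tool's z scaled (see below), then the opening, from -1 (shut) to 1 (fully open). In form: [[[dx, dy, dz], twist, jaw], ...]. A call has 1 to 10 rows; each row shifts and turns the commanded pose from where the row before left it, along the tool's axes as they then stand; what a row does not reach is not made up. The controller multiplies each number of a shift by 0.03 m and each number of a turn by 5 degrees. A row lasts 1/12 s, in which the tool goes at most 41.7 mm and 7.16 degrees, less where a joint would pass 70% of its speed; a pose out of reach is approached as far as the arm can. A call with a number of a shift or a turn outside -1 to 1 is refused whole. A call with a gripper value outside its range is refused whole. The fingers move at their own pace and stop on an object; FORCE is the grip in N (left out, the last holds). Time passes only in rows, so rows that do not move let the fingers close. It gives the time, the measured TCP pose, the force, the opening and the grip force at its end, in the units of the state.
- sensors.read_state(): the state, without advancing time (a new reading comes with each control period).
- optics.capture(name): name is "scene" or "side" or "wrist"; returns a dict with "frame" (420x560x3 uint8, red, green, blue), "fx", "fy", "cx", "cy" (pixels), "position" and "rotation" of the camera in the world; the wrist camera has in their place "tool_from_camera" (4x4, takes a point from camera to tool coordinates, whose origin is the TCP and whose axes are the flange's). Camera axes: x right, y up, looking along -z (the intrinsics and any distortion apply to the point x, -y, -z); pixel columns grow to the right and rows downward; lengths in m; the calibration is good to about 2 mm. A picture is of the moment at which its call begins: read the wrist's pose just before it. There is no depth.
- workorder.finish_job(): hands the job in; it is judged then, once.
The state is a dict: "clock": time; "qpos": joint angles; "joint_velocities": joint speeds; "joint_torque": joint torques, N m; "eef_pos": TCP position; "tcp_rot": TCP orientation; "force": force on the tool from outside, world axes, zero at the start; "wrist_torque": the same for the moment, N m; "opening": opening from 0.0 (shut) to 1.0 (fully open); "finger_force": force on a finger pad.
Only numpy, scipy, OpenCV 4.12 (cv2) and the standard library are available. Lean on these libraries where they do the work, as an engineer would, in place of code of your own. Each camera call takes 0.05 s, during which the arm holds its last target. There are 200 camera calls.

## Working session

There is one attempt and no reset: what is moved stays moved. The work goes in short steps, Python scripts to look and compute and a shell command to move; the robot and the scene stay as the last step left them, time stands still between calls to the robot, and variables do not carry over. Pictures are saved under pics/ and viewed, at most 10 in all, crops included, and the job is handed in when it is done.

```bash
mkdir -p pics; python3 - <<'E'
from bench import sensors, optics
import cv2,numpy as np,pickle
s=sensors.read_state();print({k:np.round(v,3).tolist() for k,v in s.items()})
ims={}
for n in("scene","side","wrist"):
    c=optics.capture(n);ims[n]=c;cv2.imwrite(f"pics/{n}0.png",c["frame"][...,::-1])
    print(n,{k:np.round(v,4).tolist() for k,v in c.items() if k!="frame"})
pickle.dump(ims,open("i0.pkl","wb"))
E
```

```text
{'clock': 0.0, 'qpos': [-1.347, 0.629, 0.038, 1.518, -0.027, 0.996, -0.02], 'joint_velocities': [0.0, -0.001, -0.0, -0.0, -0.001, 0.0, 0.001], 'joint_torque': [-0.001, -56.339, 1.226, -19.345, 0.011, 0.011, 0.0], 'eef_pos': [0.186, 0.622, 0.241], 'tcp_rot': [[-0.958, 0.286, -0.001], [0.286, 0.958, -0.002], [-0.0, -0.002, -1.0]], 'force': [0.313, -0.049, 0.542], 'wrist_torque': [-0.038, -0.01, 0.012], 'finger_force': 0.0, 'opening': 1.002}
scene {'fx': 425.5299, 'fy': 425.5299, 'cx': 276.6223, 'cy': 218.7804, 'position': [1.0338, 0.5714, 1.0638], 'rotation': [[-0.7689, -0.5067, 0.3898], [0.6393, -0.615, 0.4616], [0.0058, 0.6042, 0.7968]]}
side {'fx': 517.5053, 'fy': 517.5053, 'cx': 277.7418, 'cy': 212.0156, 'position': [0.0931, -1.0893, 0.9037], 'rotation': [[0.9174, 0.1713, -0.3591], [-0.3971, 0.4511, -0.7993], [0.0251, 0.8759, 0.4819]]}
wrist {'fx': 298.7063, 'fy': 298.7063, 'cx': 279.8019, 'cy': 209.7614, 'tool_from_camera': [[-0.0001, 0.9512, 0.3086, 0.0794], [1.0, 0.0, 0.0001, 0.0005], [0.0001, 0.3086, -0.9512, -0.1329], [0.0, 0.0, 0.0, 1.0]]}
```

View pics/scene0.png

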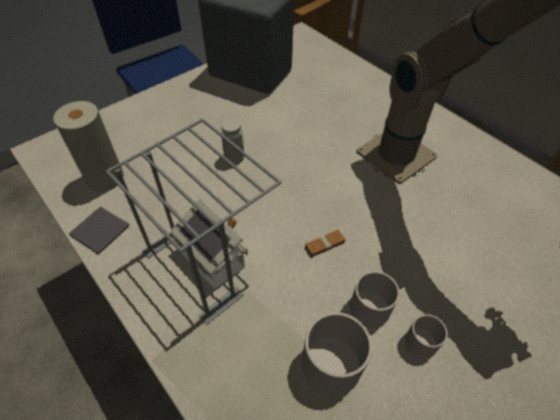

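View pics/side0.png

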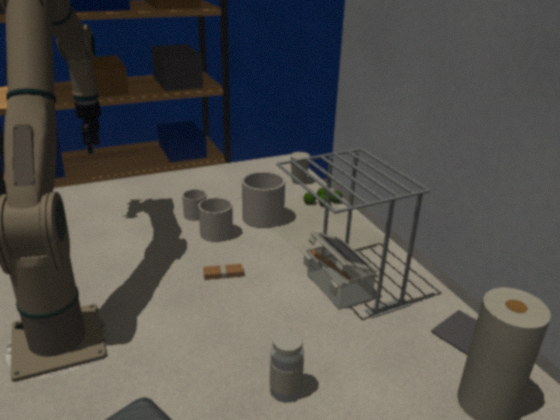

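Pots that look like the crock are at scene (337,345) large, (377,295) middle and (428,335) small, and in side at (263,200), (216,219) and (195,204). The middle one fits. The spatula is at scene (233,221) and side (318,253), and the jar is at scene (232,145). I'll confirm this with an enlarged crop.

```bash
python3 - <<'E'
import cv2,numpy as np,pickle
I=pickle.load(open("i0.pkl","rb"))
def crop(n,u,v,w,h,W,H):
    return cv2.resize(cv2.convertScaleAbs(I[n]["frame"][v:v+h,u:u+w,::-1],alpha=1.5),(W,H),interpolation=cv2.INTER_CUBIC)
a=np.hstack([crop("scene",160,190,100,75,400,300),crop("side",290,210,100,75,400,300)])
b=np.hstack([crop("scene",290,250,160,120,400,300),crop("side",170,160,132,99,400,300)])
cv2.imwrite("pics/crop1.png",np.vstack([a,b]))
E
```

```text
(no output)
```

View pics/crop1.png

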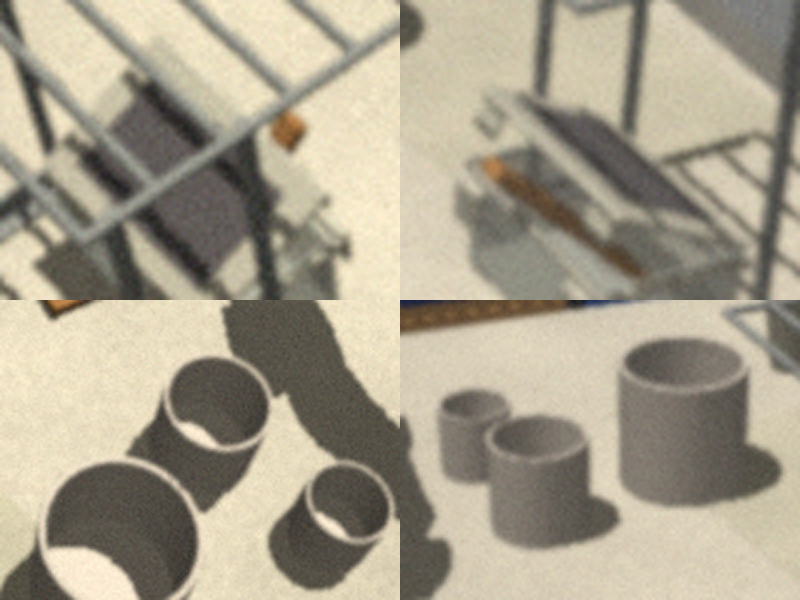

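The crop confirms the crock is the middle pot, with its rim centre at about scene (377,291) and side (215.5,206). The spatula's handle end is at scene (232,222) and side (313,251). The rack frame's corners are at scene (110,170), (203,122), (279,182), (185,242).

```bash
cat > h.py <<'E'
import numpy as np
def ray(c,u,v):
    d=np.array([(u-c["cx"])/c["fx"],-(v-c["cy"])/c["fy"],-1.]);return np.array(c["position"]),np.array(c["rotation"])@d
def tri(obs):
    A=np.zeros((3,3));b=np.zeros(3);R=[]
    for c,u,v in obs:
        o,d=ray(c,u,v);d=d/np.linalg.norm(d);P=np.eye(3)-np.outer(d,d);A+=P;b+=P@o;R.append((o,P))
    x=np.linalg.solve(A,b);return x,max(np.linalg.norm(P@(x-o)) for o,P in R)
def plane(c,u,v,z):
    o,d=ray(c,u,v);return o+d*(z-o[2])/d[2]
def proj(c,p):
    q=np.array(c["rotation"]).T@(np.asarray(p)-c["position"]);return np.array([c["cx"]-c["fx"]*q[0]/q[2],c["cy"]+c["fy"]*q[1]/q[2]])
E
python3 - <<'E'
from h import *;import pickle
I=pickle.load(open("i0.pkl","rb"));S,D=I["scene"],I["side"]
P=lambda a,b:tri([(S,*a),(D,*b)])
for n,a,b in[("spatend",(232,222),(313,251)),("crockrim",(376.8,290.8),(215.5,206.2)),("jartop",(232,128),(287,343))]:print(n,P(a,b))
sc=[(110,170),(203,122),(279,182),(185,242)]
for p in sc:print("rack@.345",plane(S,*p,.349))
for p in[(279,165),(356,151),(424,189),(323,204)]:print("side@.345",plane(D,*p,.349))
print("sticks",plane(S,325,243,.019),plane(D,223,271,.019))
E
```

```text
spatend (array([ 0.67574785, -0.04015345,  0.12683124]), np.float64(0.0015174356486044576))
crockrim (array([0.51533138, 0.34917874, 0.10224332]), np.float64(0.001075525135605774))
jartop (array([ 0.45516314, -0.34674037,  0.13439447]), np.float64(0.00162328226434963))
rack@.345 [ 0.89001911 -0.19504355  0.349     ]
rack@.345 [ 0.6311327  -0.19944613  0.349     ]
rack@.345 [0.61339519 0.08054439 0.349     ]
rack@.345 [0.86470699 0.08472037 0.349     ]
side@.345 [0.61281304 0.0678486  0.349     ]
side@.345 [0.85967591 0.08314551 0.349     ]
side@.345 [ 0.8897601  -0.18954955  0.349     ]
side@.345 [ 0.61905569 -0.17134347  0.349     ]
sticks [0.46975111 0.12607273 0.019     ] [0.46028883 0.10632897 0.019     ]
```

```bash
python3 -m jog '[[[-0.8,-0.88,-0.35],0,1],[[-0.8,-0.88,-0.35],0,1],[[-0.8,-0.88,-0.35],0,1],[[-0.8,-0.88,-0.35],0,1],[[-0.8,-0.88,-0.35],0,1],[[-0.8,-0.88,-0.35],0,1],[[-0.8,-0.88,-0.35],0,1],[[-0.8,-0.88,-0.35],0,1],[[-0.8,-0.88,-0.35],0,1],[[-0.8,-0.88,-0.35],0,1]]' 40; python3 -c "
from bench import sensors;import numpy as np
s=sensors.read_state();print({k:np.round(v,3).tolist() for k,v in s.items()})"
```

```text
clock: 0.98
eef_pos: [0.3406, 0.2995, 0.3478]
tcp_rot: [[-0.958, 0.286, -0.0], [0.286, 0.958, 0.0], [0.0, -0.0, -1.0]]
force: [0.1, 0.6, -0.4]
opening: 0.995
finger_force: 0.0
{'clock': 0.983, 'qpos': [-0.872, 0.224, 0.111, 1.884, -0.029, 1.035, 0.532], 'joint_velocities': [0.675, -0.328, 0.229, 0.073, -0.017, 0.246, 0.897], 'joint_torque': [-4.247, -32.773, -0.192, -19.139, -0.069, -0.066, -0.983], 'eef_pos': [0.341, 0.299, 0.348], 'tcp_rot': [[-0.958, 0.286, -0.0], [0.286, 0.958, 0.0], [0.0, -0.0, -1.0]], 'force': [0.123, 0.57, -0.442], 'wrist_torque': [0.006, -0.089, 0.02], 'finger_force': 0.0, 'opening': 0.995}
```

```bash
python3 -m jog '[[[-0.67,-0.84,-0.4],0,1],[[-0.67,-0.84,-0.4],0,1],[[-0.67,-0.84,-0.4],0,1],[[-0.67,-0.84,-0.4],0,1],[[-0.67,-0.84,-0.4],0,1],[[-0.67,-0.84,-0.4],0,1],[[-0.67,-0.84,-0.4],0,1],[[-0.67,-0.84,-0.4],0,1],[[-0.67,-0.84,-0.4],0,1],[[-0.67,-0.84,-0.4],0,1]]'; python3 -m jog '[[[0,0,0],-1,1],[[0,0,0],-1,1],[[0,0,0],-1,1],[[0,0,0],-0.32,1],[[0,0,0],0,1]]';python3 - <<'E'
from bench import sensors,optics;import numpy as np,pickle,cv2
s=sensors.read_state();print(np.round(s["qpos"],3))
c=optics.capture("wrist");T=np.eye(4);T[:3,:3]=s["tcp_rot"];T[:3,3]=s["eef_pos"];T=T@c["tool_from_camera"];c["position"]=T[:3,3];c["rotation"]=T[:3,:3]
pickle.dump(c,open("w1.pkl","wb"));cv2.imwrite("pics/w1.png",c["frame"][...,::-1])
E
```

```text
clock: 1.82
eef_pos: [0.4609, 0.0008, 0.4679]
tcp_rot: [[-0.958, 0.286, -0.0], [0.286, 0.958, 0.0], [0.0, 0.0, -1.0]]
force: [1.1, 0.8, -0.6]
opening: 0.999
finger_force: 0.0
clock: 2.23
eef_pos: [0.4607, 0.0023, 0.4671]
tcp_rot: [[-1.0, -0.0, -0.001], [-0.0, 1.0, 0.0], [0.001, 0.0, -1.0]]
force: [-0.8, -0.2, 0.5]
opening: 0.998
finger_force: 0.0
[-0.342  0.16   0.335  1.639 -0.054  1.352  1.572]
```

View pics/w1.png

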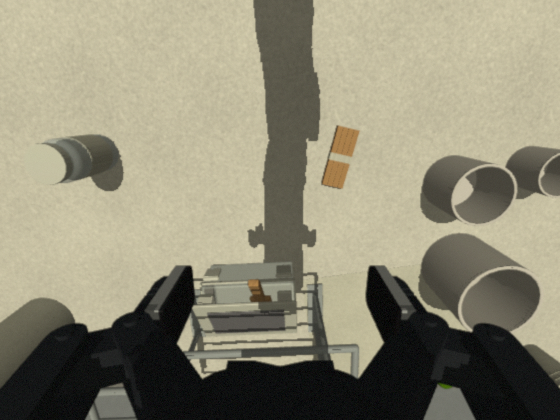

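The wrist view shows the spatula end at (257,290) over the tub's front rim at row ~270. The crock is the middle pot at (483,193), the jar is at (55,162) and the sticks are at (341,157). The jog rows can't command a tilt, so I'll see how the controller behaves near the limit of the wrist joint.

```bash
for i in 1 2; do python3 -m jog '[[[0,0,-1],0,1],[[0,0,-1],0,1],[[0,0,-1],0,1],[[0,0,-1],0,1],[[0,0,-1],0,1],[[0,0,-1],0,1]]'; python3 -c "
from bench import sensors;import numpy as np
s=sensors.read_state();print(np.round(s['qpos'],3))"; done
```

```text
clock: 2.78
eef_pos: [0.4604, 0.0025, 0.6488]
tcp_rot: [[-1.0, 0.001, 0.0], [0.001, 1.0, 0.0], [-0.0, 0.0, -1.0]]
force: [1.3, 0.1, -0.0]
opening: 1.003
finger_force: 0.0
[-0.331  0.167  0.352  1.151 -0.06   1.833  1.571]
clock: 3.28
eef_pos: [0.441, 0.0019, 0.7381]
tcp_rot: [[-0.996, 0.001, 0.093], [0.001, 1.0, 0.001], [-0.093, 0.001, -0.996]]
force: [0.4, 1.1, -0.1]
opening: 1.001
finger_force: 0.0
[-0.353  0.136  0.376  0.94  -0.057  1.981  1.561]
```

```bash
for i in 1 2; do python3 -m jog '[[[0,0,-1],0,1],[[0,0,-1],0,1],[[0,0,-1],0,1],[[0,0,-1],0,1],[[0,0,-1],0,1]]'; python3 -c "
from bench import sensors;import numpy as np
s=sensors.read_state();print(np.round(s['qpos'],3))"; done;  python3 -m jog '[[[0,0,1],0,1],[[0,0,1],0,1]]'
```

```text
clock: 3.7
eef_pos: [0.412, 0.0012, 0.7833]
tcp_rot: [[-0.979, 0.001, 0.202], [0.001, 1.0, 0.003], [-0.202, 0.004, -0.979]]
force: [-0.0, 0.6, 0.4]
opening: 0.996
finger_force: 0.0
[-0.677  0.055  0.683  0.913 -0.042  1.981  1.55 ]
clock: 4.12
eef_pos: [0.3862, 0.0014, 0.8172]
tcp_rot: [[-0.958, -0.007, 0.287], [-0.004, 1.0, 0.012], [-0.287, 0.01, -0.958]]
force: [0.6, -1.2, -0.5]
opening: 0.995
finger_force: 0.0
[-0.504 -0.018  0.399  0.886  0.028  1.981  1.487]
clock: 4.28
eef_pos: [0.4043, -0.0021, 0.7598]
tcp_rot: [[-0.957, 0.003, 0.291], [0.006, 1.0, 0.009], [-0.291, 0.01, -0.957]]
force: [1.0, 0.3, -0.2]
opening: 0.997
finger_force: 0.0
```

```bash
for i in 1 2; do python3 -m jog '[[[-0.3,0,-0.95],0,1],[[-0.3,0,-0.95],0,1],[[-0.3,0,-0.95],0,1],[[-0.3,0,-0.95],0,1],[[-0.3,0,-0.95],0,1],[[-0.3,0,-0.95],0,1]]'; python3 -c "
from bench import sensors;import numpy as np
s=sensors.read_state();print(np.round(s['qpos'],3))"; done
```

```text
clock: 4.78
eef_pos: [0.4043, -0.0026, 0.8535]
tcp_rot: [[-0.928, -0.003, 0.374], [0.003, 1.0, 0.014], [-0.374, 0.014, -0.927]]
force: [-0.8, -1.0, -0.5]
opening: 1.002
finger_force: 0.0
[-0.722  0.004  0.664  0.774  0.006  1.981  1.515]
clock: 5.28
eef_pos: [0.3856, -0.0055, 0.9045]
tcp_rot: [[-0.872, -0.008, 0.49], [0.003, 1.0, 0.022], [-0.49, 0.02, -0.872]]
force: [0.8, -0.7, 0.0]
opening: 1.002
finger_force: 0.0
[ 0.004 -0.021 -0.068  0.669  0.009  1.981  1.515]
```

```bash
for i in 1 2; do python3 -m jog '[[[-0.55,0,-0.83],0,1],[[-0.55,0,-0.83],0,1],[[-0.55,0,-0.83],0,1],[[-0.55,0,-0.83],0,1],[[-0.55,0,-0.83],0,1]]'; python3 -c "
from bench import sensors;import numpy as np
s=sensors.read_state();print(np.round(s['qpos'],3))"; done
```

```text
clock: 5.7
eef_pos: [0.3911, -0.0097, 0.9497]
tcp_rot: [[-0.81, -0.009, 0.586], [0.007, 1.0, 0.025], [-0.586, 0.025, -0.81]]
force: [-0.1, -0.1, -0.5]
opening: 1.004
finger_force: 0.0
[ 0.14  -0.002 -0.188  0.536  0.003  1.981  1.525]
clock: 6.12
eef_pos: [0.3792, -0.0129, 0.994]
tcp_rot: [[-0.739, -0.013, 0.674], [0.009, 1.0, 0.03], [-0.674, 0.028, -0.738]]
force: [0.2, 0.4, 0.3]
opening: 0.997
finger_force: 0.0
[ 0.168 -0.007 -0.192  0.427 -0.016  1.981  1.536]
```

```bash
cat > q.py <<'E'
from bench import sensors;import numpy as np
s=sensors.read_state();print("Q",np.round(s['qpos'],3))
E
for i in 1 2 3; do python3 -m jog '[[[0.55,-0.08,0.99],0,1],[[0.55,-0.08,0.99],0,1],[[0.55,-0.08,0.99],0,1],[[0.55,-0.08,0.99],0,1],[[0.55,-0.08,0.99],0,1]]' | grep -v -e open -e finger; python3 q.py; done
```

```text
clock: 6.53
eef_pos: [0.4158, -0.0196, 0.8391]
tcp_rot: [[-0.739, -0.013, 0.673], [0.008, 1.0, 0.028], [-0.673, 0.026, -0.739]]
force: [1.3, 0.1, 0.8]
Q [ 0.231 -0.234 -0.119  1.225 -0.127  1.415  1.65 ]
clock: 6.95
eef_pos: [0.4551, -0.0266, 0.6735]
tcp_rot: [[-0.739, -0.014, 0.673], [0.007, 1.0, 0.028], [-0.673, 0.026, -0.739]]
force: [1.4, -0.3, -0.5]
Q [ 0.219 -0.27  -0.111  1.712 -0.152  0.968  1.714]
clock: 7.37
eef_pos: [0.4942, -0.0339, 0.5081]
tcp_rot: [[-0.739, -0.014, 0.673], [0.007, 1.0, 0.028], [-0.673, 0.025, -0.739]]
force: [0.6, 0.3, 0.2]
Q [ 0.185 -0.162 -0.102  2.078 -0.203  0.497  1.794]
```

```bash
for i in 1 2; do python3 -m jog '[[[0,0,0],-1,1],[[0,0,0],-1,1],[[0,0,0],-1,1],[[0,0,0],-1,1],[[0,0,0],-1,1],[[0,0,0],-1,1],[[0,0,0],-1,1]]' | grep -v -e open -e finger; python3 q.py; done
```

```text
clock: 7.95
eef_pos: [0.4943, -0.0338, 0.5093]
tcp_rot: [[-0.596, -0.438, 0.673], [-0.571, 0.82, 0.028], [-0.564, -0.367, -0.739]]
force: [0.1, 0.3, 1.1]
Q [ 0.043 -0.165  0.012  2.077 -0.133  0.498  2.338]
clock: 8.53
eef_pos: [0.4943, -0.0339, 0.5094]
tcp_rot: [[-0.237, -0.701, 0.673], [-0.938, 0.345, 0.028], [-0.252, -0.624, -0.739]]
force: [-0.7, 0.3, 0.4]
Q [-0.103 -0.171  0.128  2.079 -0.059  0.496  2.873]
```

```bash
for i in 1 2; do python3 -m jog '[[[0,0,0],-1,1],[[0,0,0],-1,1],[[0,0,0],-1,1],[[0,0,0],-1,1],[[0,0,0],-1,1],[[0,0,0],-1,1],[[0,0,0],-1,1],[[0,0,0],-1,1]]' | grep -v -e open -e finger; python3 q.py; done
```

```text
clock: 9.2
eef_pos: [0.4945, -0.034, 0.5091]
tcp_rot: [[0.269, -0.69, 0.672], [-0.941, -0.338, 0.029], [0.208, -0.64, -0.74]]
force: [-1.2, -0.3, 0.8]
Q [-0.998 -0.314  0.741  2.091  0.575  0.607  2.935]
clock: 9.87
eef_pos: [0.5026, 0.0092, 0.4733]
tcp_rot: [[0.591, -0.391, 0.705], [-0.528, -0.849, -0.028], [0.61, -0.356, -0.708]]
force: [-0.0, 0.4, -0.1]
Q [-1.456 -0.375  0.881  2.205  1.108  0.75   2.941]
```

```bash
for i in 1 2; do python3 -m jog '[[[-0.31,0.44,0.85],0,1],[[-0.31,0.44,0.85],0,1],[[-0.31,0.44,0.85],0,1]]' | grep -v -e open -e finger; python3 q.py; done
```

```text
clock: 10.12
eef_pos: [0.5198, -0.0121, 0.398]
tcp_rot: [[0.589, -0.397, 0.704], [-0.527, -0.849, -0.037], [0.612, -0.349, -0.709]]
force: [-0.7, -1.6, 2.0]
Q [-1.659 -0.305  1.265  2.333  1.429  0.534  2.671]
clock: 10.37
eef_pos: [0.4979, -0.0272, 0.3602]
tcp_rot: [[0.593, -0.391, 0.704], [-0.529, -0.848, -0.026], [0.607, -0.356, -0.71]]
force: [1.0, -0.1, -0.8]
Q [-1.717 -0.375  1.323  2.443  1.66   0.57   2.46 ]
```

```bash
for i in 1 2; do python3 -m jog '[[[0,0,0.3],1,1],[[0,0,0.3],1,1],[[0,0,0],1,1],[[0,0,0],1,1],[[0,0,0],1,1],[[0,0,0],1,1],[[0,0,0],1,1]]' | grep -v -e open -e finger; python3 q.py; done
```

```text
clock: 10.95
eef_pos: [0.4989, -0.0294, 0.3611]
tcp_rot: [[0.253, -0.665, 0.703], [-0.923, -0.384, -0.03], [0.29, -0.641, -0.711]]
force: [-0.4, -0.2, 0.8]
Q [-1.715 -0.375  1.323  2.438  1.651  0.572  1.853]
clock: 11.53
eef_pos: [0.4995, -0.029, 0.3615]
tcp_rot: [[-0.174, -0.69, 0.702], [-0.976, 0.215, -0.031], [-0.13, -0.691, -0.711]]
force: [-0.1, -0.4, -0.0]
Q [-1.716 -0.375  1.323  2.436  1.645  0.573  1.247]
```

```bash
python3 -m jog '[[[0,0,0],1,1],[[0,0,0],1,1],[[0,0,0],1,1],[[0,0,0],1,1],[[0,0,0],1,1],[[0,0,0],1,1],[[0,0,0],1,1],[[0,0,0],1,1],[[0,0,0],1,1],[[0,0,0],1,1]]' >/dev/null; python3 -m jog '[[[0,0,0],1,1],[[0,0,0],1,1],[[0,0,0],1,1],[[0,0,0],1,1],[[0,0,0],0,1]]'| grep -v -e open -e finger;python3 q.py
python3 - <<'E'
from bench import sensors,optics;import numpy as np,pickle,cv2
s=sensors.read_state()
c=optics.capture("wrist");T=np.eye(4);T[:3,:3]=s["tcp_rot"];T[:3,3]=s["eef_pos"];T=T@c["tool_from_camera"];c["position"]=T[:3,3];c["rotation"]=T[:3,:3]
pickle.dump(c,open("w2.pkl","wb"));cv2.imwrite("pics/w2.png",c["frame"][...,::-1])
E
```

```text
clock: 12.78
eef_pos: [0.4995, -0.0291, 0.3615]
tcp_rot: [[-0.708, -0.074, 0.702], [-0.134, 0.99, -0.031], [-0.693, -0.116, -0.711]]
force: [0.2, 0.2, -0.1]
Q [-1.716 -0.375  1.323  2.436  1.645  0.574  0.027]
```

View pics/w2.png

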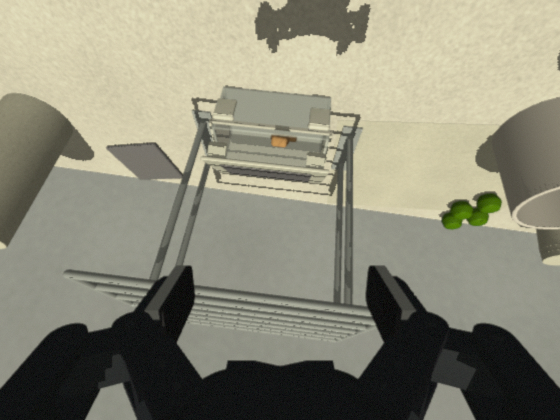

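The wrist view shows the spatula's end face at (280,141), the tub's front wall at about (275,105), the lid edge at about row 160 and the rack's front wire from (68,273) to about (370,315).

```bash
python3 - <<'E'
from h import *;import pickle,cv2
I=pickle.load(open("i0.pkl","rb"));W1=pickle.load(open("w1.pkl","rb"));W2=pickle.load(open("w2.pkl","rb"))
for n,c,(u0,v0,u1,v1) in[("scene",I["scene"],(222,210,245,235)),("side",I["side"],(300,240,360,285)),("w1",W1,(235,270,285,310)),("w2",W2,(255,125,310,160))]:
    h=cv2.cvtColor(c["frame"],cv2.COLOR_RGB2HSV);m=cv2.inRange(h,(3,110,40),(20,255,255))[v0:v1,u0:u1]
    p=cv2.findNonZero(m)
    r=cv2.minAreaRect(p);print(n,len(p),np.round(cv2.boxPoints(r)+[u0,v0],1).tolist())
import os
def cr(c,u,v,w,h):return cv2.resize(c["frame"][v:v+h,u:u+w,::-1],(400,300),interpolation=cv2.INTER_CUBIC)
cv2.imwrite("pics/crop2.png",np.vstack([np.hstack([cr(W1,180,245,140,105),cr(W2,180,80,140,105)]),np.hstack([cr(I["scene"],160,110,160,120),cr(I["side"],272,140,160,120)])]))
E
```

```text
scene 46 [[227.0, 222.0], [231.5, 217.5], [236.0, 222.0], [231.5, 226.5]]
side 68 [[310.3, 252.0], [312.5, 248.9], [347.3, 274.2], [345.0, 277.3]]
w1 283 [[247.3, 280.3], [266.0, 276.8], [270.4, 299.9], [251.6, 303.4]]
w2 180 [[270.6, 145.2], [271.8, 135.2], [295.2, 138.2], [294.0, 148.1]]
```

View pics/crop2.png

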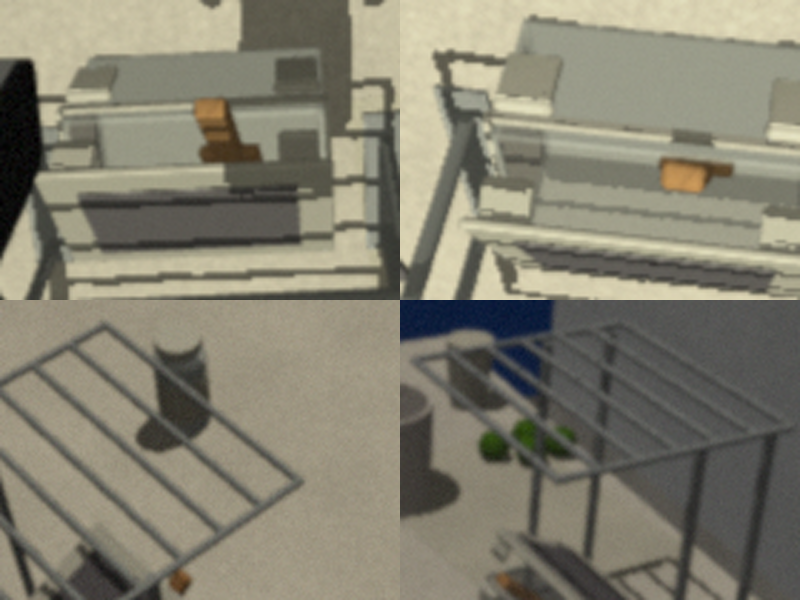

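The crop shows the end face as a bright patch, centred at w1 (254.5,283.5) and w2 (279.7,141.2). The rack's front corners are at scene (202,120) and (280,183), and at side (334,212) and (278,163).

```bash
python3 - <<'E'
from h import *;import pickle
I=pickle.load(open("i0.pkl","rb"));S,D=I["scene"],I["side"];W1=pickle.load(open("w1.pkl","rb"));W2=pickle.load(open("w2.pkl","rb"))
r=lambda *o:print(np.round(tri(o)[0],4),round(tri(o)[1],4))
print("end");r((W1,254.5,283.5),(W2,279.7,141.2));r((S,232,222),(D,311.4,250.5),(W1,254.5,283.5),(W2,279.7,141.2))
print("rack FR,FL,BR,BL");r((S,202,120),(D,334,212),(W2,68,273));r((S,280,183.2),(D,278,163.2));r((S,110,170),(D,429.2,190.8));r((S,185,242),(D,359.2,149.6))
# tub front rim top corners, base corners & lid edge corners in w1/w2 crops
f=lambda c,u,v:(c,180+u/2.857,(245 if c is W1 else 80)+v/2.857)
print("lid edge L");r(f(W1,40,172),f(W2,65,222))
print("tub bottom front L");r(f(W1,95,60),f(W2,128,20))
print("crock");r((S,376.8,290.8),(D,215.5,206.2))
E
```

```text
end
[ 0.6759 -0.0432  0.1254] 0.0002
[ 0.6735 -0.0414  0.1279] 0.0049
rack FR,FL,BR,BL
[ 0.6269 -0.2107  0.3479] 0.0021
[0.615  0.0835 0.3479] 0.0016
[ 0.8926 -0.2002  0.3475] 0.004
[0.8676 0.0847 0.3514] 0.0028
lid edge L
[ 0.7031 -0.1486  0.1519] 0.0005
tub bottom front L
[ 0.7108 -0.1487 -0.0036] 0.001
crock
[0.5153 0.3492 0.1022] 0.0011
```

```bash
python3 - <<'E'
from h import *;import pickle
W1=pickle.load(open("w1.pkl","rb"))
e=np.array([.6757,-.043,.1255])
o,d=ray(W1,260.9,297.5)
# points on the ray at 124 mm from e
d/=np.linalg.norm(d)
b=np.dot(d,o-e);q=np.dot(o-e,o-e)-.124**2
print(b*b-q)
for t in ([-b-np.sqrt(b*b-q),-b+np.sqrt(b*b-q)] if b*b>q else [-b]):
    p=o+d*t;u=(p-e)/np.linalg.norm(p-e);print(p,u,np.degrees(np.arctan2(u[1],u[0])),np.degrees(np.arcsin(-u[2])))
R=np.array([[-0.708,-0.074,0.702],[-0.134,0.99,-0.031],[-0.693,-0.116,-0.711]])
print(R.T@u)
E
```

```text
0.014631608054137046
[ 0.62829633 -0.02371303  0.23844647] [-0.38228767  0.1555401   0.91085862] 157.86023254934716 -65.6242769701761
[ 0.76441413 -0.03836558  0.038988  ] [ 0.7154365   0.03737435 -0.69767742] 2.990409057398064 44.24095865635514
[-0.02804675  0.06498889  0.99712646]
```

```bash
python3 -m jog '[[[0.68,-0.1,0],1,1],[[0.68,-0.1,0],0.9,1],[[0,0,0.8],0,1],[[0,0,0.8],0,1]]' | grep -v -e open -e finger; python3 q.py; python3 -m jog '[[[0,0,0.8],0,1],[[0,0,0.8],0,1],[[0,0,0.8],0,1]]' | grep -v -e open -e finger; python3 q.py
```

```text
clock: 13.17
eef_pos: [0.4853, -0.0386, 0.3492]
tcp_rot: [[-0.724, 0.041, 0.688], [0.026, 0.999, -0.032], [-0.689, -0.005, -0.725]]
force: [0.2, -0.8, -0.0]
Q [-1.683 -0.375  1.324  2.466  1.662  0.552 -0.139]
clock: 13.42
eef_pos: [0.4855, -0.0351, 0.3492]
tcp_rot: [[-0.724, 0.042, 0.688], [0.027, 0.999, -0.033], [-0.689, -0.006, -0.725]]
force: [0.9, 0.2, -0.4]
Q [-1.698 -0.375  1.323  2.466  1.658  0.563 -0.148]
```

```bash
cat > k.py <<'E'
import numpy as np, itertools
from scipy.spatial.transform import Rotation as Ro
from scipy.optimize import least_squares
LO=np.array([-3.06,-.37,-1.25,.18,-1.1,.23,-2.94]);HI=np.array([3.06,2.12,1.32,2.47,4.24,1.98,2.94])
D=[([-1.683,-.375,1.324,2.466,1.662,.552,-.139],[.4853,-.0386,.3492],[[-.724,.041,.688],[.026,.999,-.032],[-.689,-.005,-.725]]),
([-1.456,-.375,.881,2.205,1.108,.75,2.941],[.5026,.0092,.4733],[[.591,-.391,.705],[-.528,-.849,-.028],[.61,-.356,-.708]]),
([.219,-.27,-.111,1.712,-.152,.968,1.714],[.4551,-.0266,.6735],[[-.739,-.014,.673],[.007,1,.028],[-.673,.026,-.739]]),
([-.998,-.314,.741,2.091,.575,.607,2.935],[.4945,-.034,.5091],[[.269,-.69,.672],[-.941,-.338,.029],[.208,-.64,-.74]]),
([-1.347,.629,.038,1.518,-.027,.996,-.02],[.186,.622,.241],[[-.958,.286,-.001],[.286,.958,-.002],[0,-.002,-1]])]
def fk(q,p,s=(-1,-1,-1,-1),full=False):
    r=lambda a,t:Ro.from_euler(a,t).as_matrix()
    R1=r('z',s[0]*q[0])@r('y',q[1]);R2=R1@r('z',s[1]*q[2])@r('y',q[3]);R3=R2@r('z',s[2]*q[4])@r('y',q[5])@r('z',s[3]*q[6])
    E=np.array([0,0,p[0]])+R1[:,2]*p[1];W=E+R2[:,2]*p[2];x=W+R3[:,2]*p[3]
    return (x,R3,E,W) if full else (x,R3)
def fit():
    best=None
    for s in itertools.product((-1,1),repeat=4):
        f=lambda p:np.concatenate([np.r_[fk(q,p,s)[0]-x,.1*((Ro.from_matrix(np.array(R)).inv()*Ro.from_matrix(fk(q,p,s)[1]@Ro.from_euler('z',p[4]).as_matrix())).as_rotvec())] for q,x,R in D])
        for o in(0,1.57,3.14):
            l=least_squares(f,[.334,.559,.382,.336,o])
            if best is None or l.cost<best[0]:best=(l.cost,s,l.x,np.abs(l.fun).max())
    return best
E
python3 -c "
from k import *
print(fit())"
```

```text
(np.float64(0.0012048535001265924), (-1, -1, -1, -1), array([0.33567151, 0.57835406, 0.37306513, 0.36797614, 1.57139309]), np.float64(0.030414682524211478))
```

```bash
cat > k2.py <<'E'
from k import *
D+= [([-.342,.16,.335,1.639,-.054,1.352,1.572],[.4607,.0023,.4671],[[-1,0,-.001],[0,1,0],[.001,0,-1]]),
([.168,-.007,-.192,.427,-.016,1.981,1.536],[.3792,-.0129,.994],[[-.739,-.013,.674],[.009,1,.03],[-.674,.028,-.738]]),
([-1.716,-.375,1.323,2.436,1.645,.574,.027],[.4995,-.0291,.3615],[[-.708,-.074,.702],[-.134,.99,-.031],[-.693,-.116,-.711]])]
rz=lambda t:Ro.from_euler('z',t).as_matrix()
ry=lambda t:Ro.from_euler('y',t).as_matrix()
def fk(q,p,full=False):
    R1=rz(-q[0])@ry(q[1]);Ra=R1@rz(-q[2]);R2=Ra@ry(q[3]);Rb=R2@rz(-q[4]);R3=Rb@ry(q[5])
    E=np.array([0,0,p[0]])+Ra@[p[5],p[6],p[1]]; W=E+R2@[p[7],0,0]+Rb@[p[8],p[9],p[2]]; T=R3@rz(-q[6]+p[4]); x=W+R3@[p[10],0,p[3]]
    return (x,T,E,W) if full else (x,T)
def fit():
    f=lambda p:np.concatenate([np.r_[fk(q,p)[0]-x,.2*(Ro.from_matrix(np.array(R)).inv()*Ro.from_matrix(fk(q,p)[1])).as_rotvec()] for q,x,R in D])
    return least_squares(f,[.334,.57,.375,.35,1.57]+[0]*6)
E
python3 -c "
from k2 import *
l=fit();print(np.round(l.x,4),np.abs(l.fun).max());np.save('p.npy',l.x)
print(np.round(l.fun.reshape(-1,6),3))"
```

```text
[ 3.3730e-01  5.4930e-01  3.8400e-01  3.3510e-01  1.5711e+00 -7.0000e-04
 -2.0900e-02 -7.8000e-03  4.0000e-03 -7.0000e-03 -3.2000e-03] 0.00440923065505866
[[-0.    -0.    -0.     0.     0.     0.   ]
 [-0.001  0.     0.002 -0.    -0.     0.   ]
 [ 0.004 -0.001 -0.     0.     0.    -0.   ]
 [-0.002 -0.001  0.     0.     0.    -0.   ]
 [-0.001  0.001  0.    -0.     0.    -0.   ]
 [ 0.    -0.001 -0.001 -0.    -0.    -0.   ]
 [-0.002 -0.    -0.    -0.    -0.     0.   ]
 [-0.    -0.001 -0.     0.    -0.     0.   ]]
```

```bash
cat > ik.py <<'E'
from k2 import *
p=np.load('p.npy');LOm,HIm=LO+.01,HI-.01;LOm[1]=-.37;HIm[2]=1.31
def mkR(tilt,yaw=0.,flip=0):
    z=np.array([np.sin(tilt)*np.cos(yaw),np.sin(tilt)*np.sin(yaw),-np.cos(tilt)]);y=np.array([-np.sin(yaw),np.cos(yaw),0])*(-1 if flip else 1)
    return np.c_[np.cross(y,z),y,z]
def sols(x,R,n=60,seed=0,reg=None):
    rg=np.random.default_rng(seed);out=[]
    for i in range(n):
        f=lambda q:np.r_[fk(q,p)[0]-x,.3*(Ro.from_matrix(fk(q,p)[1]).inv()*Ro.from_matrix(R)).as_rotvec()]
        l=least_squares(f,rg.uniform(LOm,HIm),bounds=(LOm,HIm))
        if l.cost<1e-7:out.append(l.x)
    return out
E
python3 - <<'E'
from ik import *
for fl in(0,1):
  for t in(43,):
    S=sols(np.array([.694,-.0425,.107]),mkR(np.radians(t),-.03,fl),80)
    S.sort(key=lambda q:q[4])
    print(fl,t,len(S))
    for q in S[::max(1,len(S)//9)]:
        _,_,E,W=fk(q,p,True);print(np.round(q,2),np.round(E,2),np.round(W,2))
E
```

```text
0 43 42
[ 0.77  1.18 -1.24  2.19  2.27  1.07 -0.2 ] [ 0.36 -0.37  0.53] [ 0.47 -0.04  0.35]
[ 0.75  1.14 -1.18  2.19  2.29  1.03 -0.25] [ 0.36 -0.35  0.55] [ 0.47 -0.04  0.35]
[ 0.57  0.93 -0.81  2.19  2.47  0.77 -0.61] [ 0.37 -0.25  0.66] [ 0.47 -0.04  0.35]
[ 0.51  0.89 -0.71  2.18  2.53  0.72 -0.72] [ 0.37 -0.23  0.67] [ 0.47 -0.04  0.35]
[ 0.44  0.85 -0.59  2.18  2.62  0.67 -0.84] [ 0.37 -0.2   0.69] [ 0.47 -0.04  0.35]
[ 0.33  0.81 -0.41  2.18  2.76  0.61 -1.05] [ 0.38 -0.15  0.71] [ 0.47 -0.04  0.35]
[ 0.29  0.8  -0.35  2.18  2.82  0.6  -1.13] [ 0.38 -0.13  0.72] [ 0.47 -0.04  0.35]
[ 0.22  0.79 -0.25  2.18  2.91  0.58 -1.25] [ 0.38 -0.11  0.72] [ 0.47 -0.04  0.35]
[ 0.1   0.78 -0.07  2.17  3.09  0.56 -1.48] [ 0.38 -0.06  0.73] [ 0.47 -0.04  0.35]
[-0.12  0.8   0.24  2.17  3.4   0.59 -1.89] [0.39 0.03 0.73] [ 0.47 -0.03  0.35]
[-0.58  1.1   1.03  2.16  3.92  0.97 -2.74] [0.41 0.25 0.6 ] [ 0.47 -0.03  0.35]
1 43 41
[ 0.71  1.07 -1.08  2.19  2.33  0.95  2.8 ] [ 0.37 -0.33  0.58] [ 0.47 -0.04  0.35]
[ 0.45  0.86 -0.61  2.18  2.6   0.68  2.32] [ 0.37 -0.2   0.69] [ 0.47 -0.04  0.35]
[ 0.29  0.8  -0.36  2.18  2.81  0.6   2.03] [ 0.38 -0.13  0.71] [ 0.47 -0.04  0.35]
[ 0.16  0.78 -0.16  2.18  3.01  0.57  1.77] [ 0.38 -0.08  0.73] [ 0.47 -0.04  0.35]
[0.03 0.78 0.02 2.17 3.18 0.56 1.54] [ 0.38 -0.03  0.73] [ 0.47 -0.04  0.35]
[-0.06  0.79  0.15  2.17  3.31  0.57  1.37] [0.39 0.   0.73] [ 0.47 -0.04  0.35]
[-0.2   0.82  0.36  2.17  3.51  0.61  1.11] [0.39 0.06 0.72] [ 0.47 -0.03  0.35]
[-0.39  0.91  0.66  2.16  3.74  0.73  0.76] [0.4  0.15 0.69] [ 0.47 -0.03  0.35]
[-0.59  1.12  1.06  2.16  3.93  0.99  0.37] [0.41 0.26 0.59] [ 0.47 -0.03  0.35]
[-0.67  1.32  1.31  2.16  3.98  1.22  0.14] [0.42 0.32 0.49] [ 0.47 -0.03  0.35]
[-0.67  1.32  1.31  2.16  3.98  1.22  0.14] [0.42 0.32 0.49] [ 0.47 -0.03  0.35]
```

```bash
cat >> ik.py <<'E'
VM=np.array([2.57,2.57,3.14,3.14,3.14,3.14,3.14])*.7/12
def step(q,x,R,lam=.01):
    f=lambda a:np.r_[fk(a,p)[0]-x,.3*(Ro.from_matrix(fk(a,p)[1]).inv()*Ro.from_matrix(R)).as_rotvec(),lam*(a-q)]
    lo=np.maximum(LO-.006,q-VM);hi=np.minimum(HI+.002,q+VM);lo=np.minimum(lo,q-1e-4);hi=np.maximum(hi,q+1e-4)
    return least_squares(f,q,bounds=(lo,hi)).x
def run(q,rows,lam=.01,ep=0):
    for i,(d,t) in enumerate(rows):
        x,R=fk(q,p);q=step(q,x+R@(np.array(d)*.03),R@rz(np.radians(5*t)),lam)
        if ep and i%ep==ep-1:show(q)
    return q
def show(q):
    x,R,E,W=fk(q,p,True);print(np.round(q,2),"tcp",np.round(x,3),"z",np.round(R[:,2],2),"x",np.round(R[:,0],2),"E",np.round(E,2))
E
python3 - <<'E'
from ik import *
z=np.array([.69,-.03,-.72]);g=np.array([.694,-.0425,.107])
for d in(.05,.1,.15,.2,.25,.3):
    S=[q for q in sols(g-d*z,mkR(np.radians(43.6),-.04),60) ];S.sort(key=lambda q:q[4])
    print(d,len(S))
    for q in S[::max(1,len(S)//4)]:print("  ",np.round(q,2))
q=np.array([-1.698,-.375,1.323,2.466,1.658,.563,-.148])
print("tool z");run(q,[((0,0,.8),0)]*5,ep=5)
print("up");q2=run(q,[((-.69,0,-.72),0)]*10,ep=2)
E
```

```text
0.05 29
   [ 0.78  1.06 -1.23  2.28  2.25  1.05 -0.3 ]
   [ 0.6   0.84 -0.86  2.28  2.44  0.79 -0.64]
   [ 0.45  0.76 -0.6   2.27  2.61  0.68 -0.89]
   [ 0.01  0.69  0.04  2.26  3.18  0.57 -1.62]
   [-0.69  1.21  1.31  2.25  4.02  1.19 -2.92]
0.1 29
   [ 0.8   0.93 -1.24  2.35  2.2   0.99 -0.37]
   [ 0.59  0.7  -0.8   2.35  2.46  0.71 -0.75]
   [ 0.34  0.61 -0.42  2.34  2.76  0.58 -1.12]
   [ 0.01  0.58  0.04  2.34  3.18  0.54 -1.61]
   [-0.58  0.82  0.96  2.33  3.92  0.83 -2.55]
0.15 29
   [ 0.83  0.77 -1.24  2.41  2.16  0.89 -0.45]
   [ 0.67  0.61 -0.92  2.41  2.37  0.69 -0.7 ]
   [ 0.25  0.48 -0.29  2.4   2.88  0.51 -1.28]
   [-0.1   0.48  0.19  2.4   3.32  0.5  -1.76]
   [-0.71  0.86  1.23  2.39  4.1   0.96 -2.72]
0.2 30
   [ 0.7   0.46 -0.9   2.46  2.38  0.57 -0.77]
   [ 0.65  0.44 -0.82  2.46  2.44  0.54 -0.84]
   [ 0.36  0.37 -0.42  2.45  2.78  0.45 -1.19]
   [-0.02  0.35  0.08  2.45  3.22  0.42 -1.65]
   [-0.78  0.74  1.31  2.43  4.19  0.9  -2.72]
0.25 0
0.3 0
tool z
[-1.73 -0.38  1.32  2.45  1.6   0.6  -0.12] tcp [ 0.487 -0.032  0.349] z [ 0.68 -0.05 -0.73] x [-0.73  0.03 -0.68] E [ 0.04 -0.22  0.84]
up
[-1.44 -0.38  1.03  2.35  1.3   0.59  0.21] tcp [ 0.486 -0.035  0.408] z [ 0.69 -0.03 -0.72] x [-0.72  0.03 -0.69] E [-0.02 -0.22  0.84]
[-1.25 -0.38  0.83  2.23  1.02  0.66  0.5 ] tcp [ 0.486 -0.034  0.467] z [ 0.69 -0.03 -0.72] x [-0.72  0.03 -0.69] E [-0.06 -0.21  0.84]
[-1.12 -0.38  0.69  2.09  0.82  0.75  0.71] tcp [ 0.486 -0.034  0.527] z [ 0.69 -0.04 -0.72] x [-0.72  0.03 -0.69] E [-0.08 -0.2   0.84]
[-1.05 -0.38  0.61  1.95  0.7   0.88  0.85] tcp [ 0.486 -0.033  0.586] z [ 0.69 -0.04 -0.72] x [-0.72  0.03 -0.69] E [-0.09 -0.19  0.84]
[-1.06 -0.38  0.58  1.8   0.64  1.02  0.93] tcp [ 0.486 -0.033  0.646] z [ 0.69 -0.04 -0.72] x [-0.72  0.03 -0.69] E [-0.09 -0.19  0.84]
```

```bash
sed -i 's/uniform(\[.42,-.15,.3\],\[.65,.35,.6\])/uniform([.42,-.15,.33],[.62,.45,.6])/; s/res.sort.*/u=np.array([.715,.037,-.698]);res=[r for r in res if r[0]<.01];res.sort(key=lambda r:-r[4]@u)/; s/range(int(sys.argv\[1\]))/range(1000,1000+int(sys.argv[1]))/' srch.py; time OMP_NUM_THREADS=1 timeout 500 python3 srch.py 400
```

```text
154
0.0 46 [([0.45, -0.07, 0.57], 60), ([0.55, 0.34, 0.34], 0), ([0.58, -0.04, 0.23], 0)] [ 0.23  0.43 -0.29  2.42  2.79  0.47 -1.25] [ 0.68 -0.05 -0.73] [ 0.07  1.   -0.  ]
0.0 53 [([0.42, 0.05, 0.6], -60), ([0.44, 0.33, 0.52], 60), ([0.58, -0.04, 0.23], 0)] [ 0.27  0.44 -0.37  2.43  2.69  0.53 -1.18] [ 0.69 -0.07 -0.72] [ 0.1  1.  -0. ]
0.0 44 [([0.45, 0.33, 0.6], 60), ([0.54, 0.35, 0.34], 0), ([0.58, -0.04, 0.23], 0)] [ 0.1   0.41 -0.11  2.4   2.89  0.42 -1.38] [ 0.67 -0.06 -0.74] [ 0.09  1.   -0.  ]
0.0 30 [([0.43, 0.13, 0.4], 0), ([0.57, 0.3, 0.36], 0), ([0.58, -0.04, 0.23], 0)] [ 0.15  0.41 -0.19  2.39  2.75  0.39 -1.26] [ 0.65 -0.07 -0.76] [ 0.1   0.99 -0.  ]
0.0 41 [([0.44, 0.13, 0.49], 60), ([0.57, 0.32, 0.41], 0), ([0.58, -0.04, 0.23], 0)] [ 0.16  0.41 -0.22  2.38  2.7   0.39 -1.21] [ 0.65 -0.07 -0.76] [ 0.11  0.99 -0.  ]
0.0 37 [([0.45, -0.07, 0.43], 0), ([0.54, 0.35, 0.36], 60), ([0.58, -0.04, 0.23], 0)] [ 0.03  0.41 -0.07  2.4   2.81  0.41 -1.38] [ 0.66 -0.09 -0.75] [ 0.13  0.99 -0.  ]
real	4m54.390s
user	19m14.396s
sys	0m0.393s
```

```bash
cat > to.py <<'E'
import sys,numpy as np
from bench import sensors
s=sensors.read_state();R=np.array(s["tcp_rot"]);x=np.array(s["eef_pos"])
h=np.cross([0,0,1],R[:,2]);h/=np.linalg.norm(h)
a=np.degrees(np.arctan2(-R[:,1]@np.cross(R[:,2],h),R[:,1]@h))
print("tcp",x.round(4),"z",R[:,2].round(3),"y",R[:,1].round(3),"Q",np.round(s["qpos"],2),"t",round(s["clock"],2),"F",np.round(s["force"],1),"open",round(s["opening"],3),"ff",round(s["finger_force"],1),"| twist to level",round(a/5,2))
if len(sys.argv)>3:
    d=R.T@(np.array(list(map(float,sys.argv[1:4])))-x)/.03;print("units",d.round(2),"norm",np.linalg.norm(d).round(2))
E
python3 to.py .43 .13 .40
```

```text
tcp [ 0.4855 -0.0351  0.3492] z [ 0.688 -0.033 -0.725] y [ 0.042  0.999 -0.006] Q [-1.7  -0.37  1.32  2.47  1.66  0.56 -0.15] t 13.42 F [ 0.9  0.2 -0.4] open 1.002 ff 0.0 | twist to level 0.09
units [ 0.32  5.41 -2.68] norm 6.05
```

```bash
python3 -m jog '[[[0.05,0.9,-0.45],0,1],[[0.05,0.9,-0.45],0,1],[[0.05,0.9,-0.45],0,1],[[0.05,0.9,-0.45],0,1],[[0.05,0.9,-0.45],0,1],[[0.05,0.9,-0.45],0,1]]' >/dev/null; python3 to.py .57 .30 .36
```

```text
tcp [0.4297 0.1307 0.4015] z [ 0.687 -0.034 -0.726] y [ 0.043  0.999 -0.006] Q [-1.68 -0.18  0.79  2.38  1.2   0.77 -0.2 ] t 13.92 F [1.4 0.3 0.4] open 0.999 ff 0.0 | twist to level 0.1
units [-2.29  5.85  4.03] norm 7.46
```

```bash
python3 -m jog '[[[-0.29,0.73,0.5],0,1],[[-0.29,0.73,0.5],0,1],[[-0.29,0.73,0.5],0,1],[[-0.29,0.73,0.5],0,1],[[-0.29,0.73,0.5],0,1],[[-0.29,0.73,0.5],0,1],[[-0.29,0.73,0.5],0,1],[[-0.29,0.73,0.5],0,1]]' >/dev/null; python3 to.py .56 .10 .27
python3 - <<'E'
from srch import *
from bench import sensors
q=np.array(sensors.read_state()["qpos"]);show(q)
for t in([.56,.1,.27],g-.17*z):
    for k in range(4):q,_,_=go(q,np.array(t),3,0);show(q)
E
```

```text
tcp [0.5717 0.3    0.3597] z [ 0.687 -0.034 -0.726] y [ 0.042  0.999 -0.007] Q [-1.33  0.4   0.73  2.01  0.76  0.34  0.15] t 14.58 F [1.1 0.  2.1] open 0.999 ff 0.0 | twist to level 0.12
units [ 2.17 -6.65  2.13] norm 7.32
[-1.33  0.4   0.73  2.01  0.76  0.34  0.15] tcp [0.569 0.298 0.364] z [ 0.69 -0.03 -0.73] x [-0.73  0.03 -0.69] E [0.06 0.19 0.85]
[-1.18  0.36  0.68  2.16  1.16  0.22 -0.18] tcp [0.566 0.219 0.328] z [ 0.67 -0.05 -0.74] x [-0.74  0.04 -0.67] E [0.09 0.16 0.86]
[-0.8   0.32  0.38  2.27  1.71  0.24 -0.63] tcp [0.562 0.141 0.293] z [ 0.64 -0.07 -0.76] x [-0.76  0.07 -0.65] E [0.13 0.1  0.86]
[-0.54  0.33  0.19  2.32  2.04  0.28 -0.9 ] tcp [0.56 0.1  0.27] z [ 0.64 -0.07 -0.77] x [-0.76  0.09 -0.64] E [0.16 0.07 0.86]
[-0.54  0.33  0.19  2.32  2.04  0.28 -0.9 ] tcp [0.56 0.1  0.27] z [ 0.64 -0.07 -0.77] x [-0.76  0.09 -0.64] E [0.16 0.07 0.86]
[-0.11  0.36 -0.06  2.37  2.48  0.33 -1.14] tcp [0.57  0.015 0.245] z [ 0.63 -0.08 -0.77] x [-0.76  0.09 -0.64] E [0.2  0.   0.85]
[ 0.12  0.41 -0.17  2.37  2.68  0.35 -1.22] tcp [ 0.577 -0.037  0.229] z [ 0.63 -0.08 -0.77] x [-0.76  0.09 -0.64] E [ 0.22 -0.05  0.84]
[ 0.12  0.41 -0.17  2.37  2.68  0.35 -1.22] tcp [ 0.577 -0.037  0.229] z [ 0.63 -0.08 -0.77] x [-0.76  0.09 -0.64] E [ 0.22 -0.05  0.84]
[ 0.12  0.41 -0.17  2.37  2.68  0.35 -1.22] tcp [ 0.577 -0.037  0.229] z [ 0.63 -0.08 -0.77] x [-0.76  0.09 -0.64] E [ 0.22 -0.05  0.84]
```

```bash
python3 -m jog '[[[0.26,-0.83,0.27],0,1],[[0.26,-0.83,0.27],0,1],[[0.26,-0.83,0.27],0,1],[[0.26,-0.83,0.27],0,1],[[0.26,-0.83,0.27],0,1],[[0.26,-0.83,0.27],0,1],[[0.26,-0.83,0.27],0,1],[[0.26,-0.83,0.27],0,1]]' >/dev/null; python3 to.py .577 -.042 .225
```

```text
tcp [0.5656 0.1405 0.2916] z [ 0.689 -0.042 -0.724] y [ 0.047  0.999 -0.014] Q [-0.8   0.33  0.37  2.31  2.11  0.29 -1.  ] t 15.25 F [ 1.7 -1.6  0.5] open 1.005 ff 0.0 | twist to level 0.23
units [ 1.11 -6.03  2.13] norm 6.49
```

```bash
python3 -m jog '[[[0.2,-0.75,0.26],0,1],[[0.2,-0.75,0.26],0,1],[[0.2,-0.75,0.26],0,1],[[0.2,-0.75,0.26],0,1],[[0.13,-0.75,0.26],0,1],[[0.13,-0.75,0.26],0,1],[[0.13,-0.75,0.26],0.2,1],[[0.1,-0.75,0.26],0,1]]' >/dev/null; python3 to.py .577 -.042 .225
python3 - <<'E'
from bench import sensors,optics;import numpy as np,pickle,cv2
s=sensors.read_state()
c=optics.capture("wrist");T=np.eye(4);T[:3,:3]=s["tcp_rot"];T[:3,3]=s["eef_pos"];T=T@c["tool_from_camera"];c["position"]=T[:3,3];c["rotation"]=T[:3,:3]
pickle.dump(c,open("w3.pkl","wb"));cv2.imwrite("pics/w3.png",c["frame"][...,::-1])
E
```

```text
tcp [ 0.5711 -0.0427  0.2216] z [ 0.688 -0.044 -0.725] y [ 0.062  0.998 -0.001] Q [ 0.06  0.46 -0.08  2.44  2.98  0.52 -1.46] t 15.92 F [ 0.8 -0.   0.8] open 1.0 ff 0.0 | twist to level 0.01
units [-0.22  0.04  0.05] norm 0.23
```

View pics/w3.png

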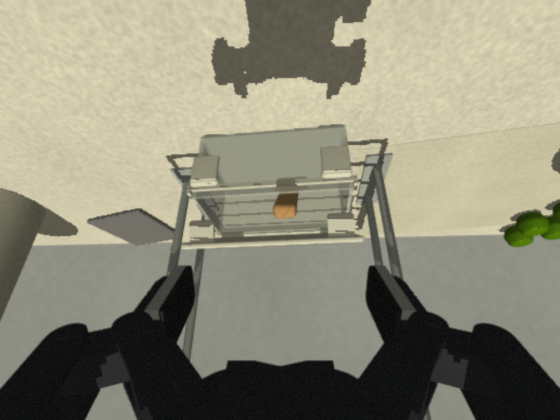

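Now in front of the tub and lined up. The spatula end is at (286,207) between the fingers (mid-column ~279), and the lid edge runs along row 240.

```bash
python3 - <<'E'
from h import *;import pickle,cv2
W1,W2,W3=[pickle.load(open(f"w{i}.pkl","rb")) for i in(1,2,3)]
c=W3;h=cv2.cvtColor(c["frame"],cv2.COLOR_RGB2HSV);m=cv2.inRange(h,(3,110,40),(20,255,255))
m[:170]=0;m[235:]=0;m[:,:255]=0;m[:,320:]=0
for lo in(100,150,170,190):
    mm=m&cv2.inRange(h[...,2],lo,255);p=cv2.findNonZero(mm)
    if p is not None:print(lo,len(p),cv2.boundingRect(p),p.mean((0,1)).round(1))
pt=(286,209.5)
for o in([(W1,254.5,283.5),(W3,*pt)],[(W1,254.5,283.5),(W2,279.7,141.2),(W3,*pt)]):print(tri(o))
E
```

```text
100 271 (273, 205, 23, 13) [284.1 210.8]
150 214 (274, 207, 21, 11) [283.8 211.9]
170 175 (275, 208, 19, 10) [283.7 212.5]
190 32 (277, 212, 16, 5) [285.3 214.1]
(array([ 0.67494984, -0.04284958,  0.12696291]), np.float64(6.632719834975007e-05))
(array([ 0.67498884, -0.04302282,  0.1266945 ]), np.float64(0.0004471458295361938))
```

```bash
python3 -m jog '[[[-0.15,0.1,0.3],0,0.05],[[-0.15,0.1,0.7],0,0.05],[[0,0,0.8],0,0.05],[[0,0,0.8],0,0.05],[[0,0,0.8],0,0.05]]' >/dev/null; python3 to.py .6915 -.0433 .109
```

```text
tcp [ 0.6498 -0.0394  0.1539] z [ 0.689 -0.043 -0.724] y [ 0.061  0.998 -0.001] Q [ 0.05  0.67 -0.08  2.29  2.98  0.58 -1.46] t 16.38 F [ 0.3  0.1 -0.3] open 0.53 ff 0.0 | twist to level 0.02
units [ 0.02 -0.04  2.05] norm 2.05
```

```bash
python3 -m jog '[[[0,0,0.5],0,0.05],[[0,0,0.5],0,0.05],[[0,0,0.5],0,0.05],[[0,0,0.5],0,0.05],[[0,0,0],0,0.05]]' >/dev/null; python3 to.py .6915 -.0433 .109
python3 - <<'E'
from bench import sensors,optics;import numpy as np,cv2
c=optics.capture("wrist");cv2.imwrite("pics/w4.png",cv2.resize(c["frame"][100:400,80:480,::-1],(800,600)))
E
```

```text
tcp [ 0.6912 -0.042   0.1093] z [ 0.688 -0.043 -0.724] y [ 0.061  0.998 -0.001] Q [ 0.05  0.78 -0.08  2.19  2.99  0.6  -1.46] t 16.8 F [ 1.2 -1.   0.3] open 0.523 ff 0.0 | twist to level 0.02
units [-0.   -0.04  0.02] norm 0.04
```

View pics/w4.png

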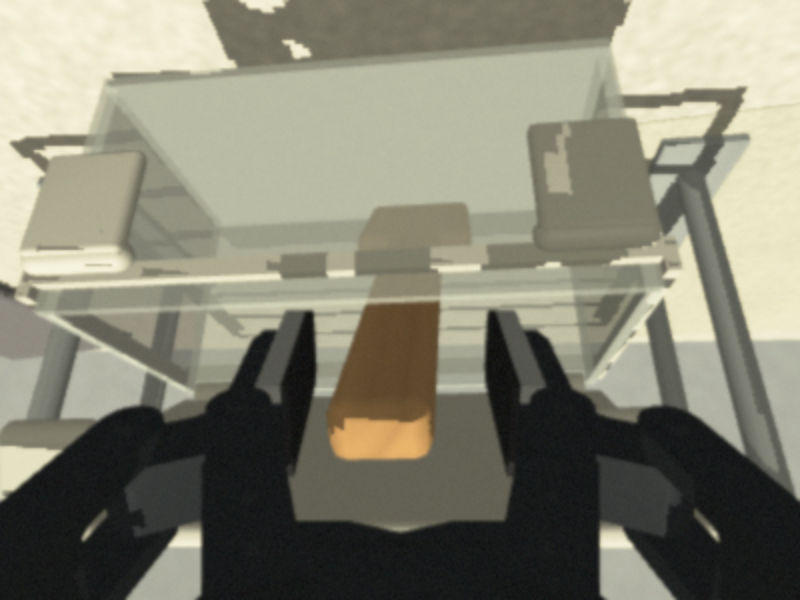

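The handle runs from its end face at (380,430) up between the pads at (315,370) and (490,370), and the fingers clear the rim. I'll close on it.

```bash
python3 -m jog '[[[0,-0.06,0],0,-1],[[0,0,0],0,-1],[[0,0,0],0,-1],[[0,0,0],0,-1],[[0,0,0],0,-1]]' 50 ; python3 to.py
python3 -m jog '[[[0,0,-0.3],0,-1],[[0,0,-0.4],0,-1],[[0,0,-0.4],0,-1],[[0,0,-0.4],0,-1],[[0,0,-0.4],0,-1]]'; python3 to.py
```

```text
clock: 17.27
eef_pos: [0.6892, -0.0458, 0.1118]
tcp_rot: [[-0.722, 0.064, 0.689], [0.045, 0.998, -0.045], [-0.69, -0.001, -0.724]]
force: [0.7, -0.3, 1.2]
opening: 0.25
finger_force: 50.7
tcp [ 0.6892 -0.0458  0.1118] z [ 0.689 -0.045 -0.724] y [ 0.064  0.998 -0.001] Q [ 0.06  0.78 -0.08  2.19  3.    0.6  -1.46] t 17.27 F [ 0.7 -0.3  1.2] open 0.25 ff 50.7 | twist to level 0.02
clock: 17.68
eef_pos: [0.6486, -0.0435, 0.1535]
tcp_rot: [[-0.723, 0.064, 0.688], [0.045, 0.998, -0.045], [-0.689, -0.002, -0.725]]
force: [0.9, 0.5, -0.4]
opening: 0.256
finger_force: 50.6
tcp [ 0.6486 -0.0435  0.1535] z [ 0.688 -0.045 -0.725] y [ 0.064  0.998 -0.002] Q [ 0.06  0.67 -0.08  2.29  2.99  0.58 -1.46] t 17.68 F [ 0.9  0.5 -0.4] open 0.256 ff 50.6 | twist to level 0.03
```

```bash
python3 -m jog '[[[0,0,-0.8],0,-1],[[0,0,-0.8],0,-1],[[0,0,-0.8],0,-1],[[0,0,-0.8],0,-1],[[0,0,-0.5],0,-1]]'>/dev/null; python3 to.py
cat > s2.py <<'E'
from srch import *
from bench import sensors
q0=np.array(sensors.read_state()["qpos"])
C=np.array([.515,.349,0])
def trial(s):
    r=np.random.default_rng(s);q,_,N=go(q0,np.array([.56,.16,.28]),14,0);wp=[]
    for i in range(r.integers(1,3)):
        t=r.uniform([.28,.1,.28],[.6,.5,.6]);ro=r.choice([0,0,-60,60]);q,ok,n=go(q,t,20,ro);N+=n;wp.append((t,ro))
        x,R=fk(q,p)
        if x[2]+.17*R[2,2]<.05:return None
    for _ in range(2):
        x,R=fk(q,p);q,_,n=go(q,C+[0,0,.17]-.158*R[:,2],20);N+=n
    x,R=fk(q,p);z1=R[:,2].copy();q1=q
    q,_,n=go(q,x+.13*z1,8);N+=n
    x,R=fk(q,p);tip=x+.158*R[:,2]
    return (np.degrees(np.arccos(-R[2,2])),N,wp,q1,q,tip,R[:,2])
if __name__=="__main__":
    import sys
    with Pool() as P:res=[r for r in P.imap_unordered(trial,range(int(sys.argv[1]))) if r]
    res=[r for r in res if r[0]<33];res.sort(key=lambda r:r[1]);print(len(res))
    for r in res[:8]:print(round(r[0],1),r[1],[(np.round(w,2).tolist(),int(a)) for w,a in r[2]],np.round(r[3],2),np.round(r[4],2),"tip",np.round(r[5],3),np.round(r[6],2))
E
OMP_NUM_THREADS=1 timeout 300 python3 s2.py 150
```

```text
tcp [ 0.5711 -0.0384  0.2346] z [ 0.688 -0.045 -0.724] y [ 0.064  0.998 -0.002] Q [ 0.04  0.42 -0.07  2.43  2.96  0.48 -1.45] t 18.1 F [ 0.2  0.6 -1. ] open 0.25 ff 50.6 | twist to level 0.03
1
32.3 58 [([0.37, 0.12, 0.29], -60), ([0.54, 0.47, 0.47], 60)] [-1.58  0.54  0.75  1.88  0.29  0.71 -0.62] [-1.38  0.72  0.68  1.94  0.26  0.42 -0.6 ] tip [0.58  0.324 0.06 ] [ 0.5  -0.19 -0.84]
```

```bash
python3 - <<'E'
from h import *;import pickle,cv2
I=pickle.load(open("i0.pkl","rb"));S,D=I["scene"],I["side"];W1=pickle.load(open("w1.pkl","rb"))
# rim: bright thin ring; collect rim edge by thresholding inside boxes and fitting ellipse to largest dark interior contour
def fit(c,u,v,w,h,name):
    g=cv2.GaussianBlur(cv2.cvtColor(c["frame"],cv2.COLOR_RGB2GRAY)[v:v+h,u:u+w],(3,3),0)
    t,_=cv2.threshold(g,0,255,cv2.THRESH_OTSU)
    m=(g<t).astype(np.uint8)*255
    cs,_=cv2.findContours(m,cv2.RETR_EXTERNAL,cv2.CHAIN_APPROX_NONE)
    for k in sorted(cs,key=cv2.contourArea)[-2:]:
        if len(k)>8:
            e=cv2.fitEllipse(cv2.convexHull(k));print(name,round(t),cv2.contourArea(k),(np.array(e[0])+[u,v]).round(1),np.round(e[1],1),round(e[2]))
fit(S,355,270,44,48,"S");fit(D,196,196,42,25,"D");fit(W1,448,160,70,66,"W1")
for z in(.102,.110):
    print(z,plane(S,376.8,290.8,z),plane(D,215.5,206.2,z),plane(W1,484,194,z))
    c=plane(S,376.8,290.8,z)
    print([proj(W1,c+[r*np.cos(a),r*np.sin(a),0]).round(1).tolist() for r in(.055,) for a in np.arange(4)*np.pi/2])
w=np.vstack([np.hstack([cv2.resize(c["frame"][v:v+h,u:u+w,::-1],(400,300)) for c,u,v,w,h in((W1,440,150,88,66),(S,345,265,64,48))]),np.hstack([cv2.resize(D["frame"][190:244,180:252,::-1],(400,300)),np.zeros((300,400,3),np.uint8)])])
cv2.imwrite("pics/crop3.png",w)
E
```

```text
S 91 352.0 [371.1 305.4] [37.1 42.2] 97
S 91 958.0 [377.3 290.1] [33.1 40.2] 113
D 102 758.5 [210.2 210.1] [28.6 49.4] 101
W1 132 620.0 [446.4 191.1] [ 58.2 101.1] 67
W1 132 2178.0 [484.2 194.5] [51.  63.7] 51
0.102 [0.51410607 0.34950714 0.102     ] [0.51615478 0.3484747  0.102     ] [0.51414552 0.35466024 0.102     ]
[[474.6, 223.9], [512.9, 194.0], [487.9, 162.0], [449.1, 194.0]]
0.11 [0.51842856 0.35135236 0.11      ] [0.51193343 0.33412614 0.11      ] [0.51201527 0.34900929 0.11      ]
[[478.0, 227.8], [516.9, 197.7], [491.6, 165.4], [452.3, 197.6]]
```

View pics/crop3.png

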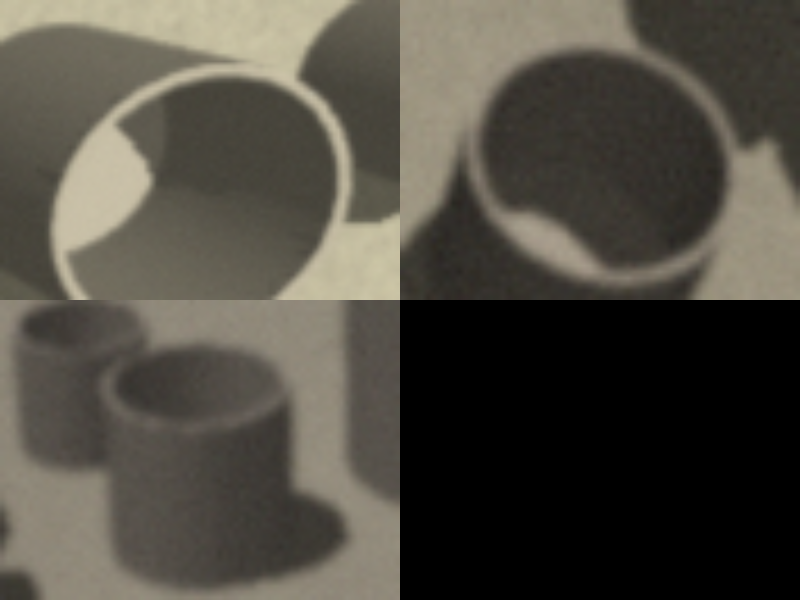

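```bash
python3 - <<'E'
from srch import *
from bench import sensors
q=np.array(sensors.read_state()["qpos"]);show(q)
for t,n in(([.56,.16,.28],10),([.45,.3,.33],8),([.36,.363,.28],6),([.34,.363,.26],4),([.444,.356,.15],8)):
    q,_,k=go(q,np.array(t),n,0);print(k);show(q)
E
```

```text
[ 0.04  0.42 -0.07  2.43  2.96  0.48 -1.45] tcp [ 0.575 -0.025  0.23 ] z [ 0.69 -0.05 -0.72] x [-0.72  0.05 -0.69] E [ 0.22 -0.03  0.84]
8
[-0.74  0.35  0.27  2.32  2.12  0.35 -1.05] tcp [0.56 0.16 0.28] z [ 0.69 -0.04 -0.72] x [-0.72  0.04 -0.69] E [0.15 0.11 0.86]
8
[-1.18  0.26  0.19  2.24  1.28  0.63 -0.56] tcp [0.45 0.3  0.33] z [ 0.69 -0.04 -0.72] x [-0.72  0.04 -0.7 ] E [0.07 0.12 0.87]
5
[-1.38  0.36  0.1   2.27  1.24  0.76 -0.82] tcp [0.361 0.363 0.28 ] z [ 0.69 -0.04 -0.72] x [-0.72  0.04 -0.69] E [0.06 0.19 0.85]
2
[-1.42  0.4   0.09  2.3   1.27  0.76 -0.93] tcp [0.34  0.363 0.26 ] z [ 0.69 -0.04 -0.72] x [-0.72  0.04 -0.69] E [0.05 0.21 0.84]
6
[-1.18  0.67  0.11  2.29  1.81  0.64 -1.34] tcp [0.443 0.356 0.151] z [ 0.69 -0.04 -0.72] x [-0.72  0.04 -0.69] E [0.15 0.31 0.77]
```

The crop shows the crock's rim (scene centre (377,291), side (215.5,206)), giving a centre of about (0.515, 0.350). The carry route keeps the tilt and is feasible.

```bash
python3 to.py .555 .16 .28|tail -1; python3 -m jog '[[[-0.02,0.8,-0.16],0,-1],[[-0.02,0.8,-0.16],0,-1],[[-0.02,0.8,-0.16],0,-1],[[-0.02,0.8,-0.16],0,-1],[[-0.02,0.8,-0.18],0,-1],[[-0.02,0.8,-0.18],0,-1],[[-0.02,0.8,-0.18],0,-1],[[-0.02,0.8,-0.18],0,-1]]'>/dev/null; python3 to.py .44 .3 .35
```

```text
units [-0.35  6.56 -1.76] norm 6.81
tcp [0.56   0.1558 0.2662] z [ 0.688 -0.044 -0.725] y [0.064 0.998 0.   ] Q [-0.75  0.38  0.26  2.33  2.16  0.37 -1.13] t 18.77 F [-0.1 -1.  -0.8] open 0.251 ff 50.7 | twist to level -0.0
units [ 1.19  4.54 -4.99] norm 6.85
```

```bash
python3 -m jog '[[[0.15,0.57,-0.63],0,-1],[[0.15,0.57,-0.63],0,-1],[[0.15,0.57,-0.63],0,-1],[[0.15,0.57,-0.63],0,-1],[[0.15,0.57,-0.63],0,-1],[[0.15,0.57,-0.63],0,-1],[[0.15,0.57,-0.63],0,-1],[[0.15,0.57,-0.63],0,-1],[[0,0,0],0,-1]]'>/dev/null; python3 to.py .36 .363 .30
python3 - <<'E'
from bench import sensors,optics;import numpy as np,cv2,pickle
from h import *
s=sensors.read_state();c=optics.capture("wrist");R=np.array(s["tcp_rot"]);x=np.array(s["eef_pos"])
A=np.array(c["tool_from_camera"]);c["position"]=A[:3,3];c["rotation"]=A[:3,:3]  # tool coords
h=cv2.cvtColor(c["frame"],cv2.COLOR_RGB2HSV);m=cv2.inRange(h,(3,110,30),(20,255,255));m[300:]=0
n,l,st,ce=cv2.connectedComponentsWithStats(m);i=1+np.argmax(st[1:,4]);print(st[i])
p=cv2.findNonZero((l==i).astype(np.uint8)).reshape(-1,2)
for r in range(p[:,1].min(),p[:,1].max(),6):
    u=p[p[:,1]==r,0];print(r,u.min(),u.max(),end="; ")
print()
top=p[:,1].min();u=p[p[:,1]<=top+2,0];uc=(u.min()+u.max())/2
g=np.array([0,0,-.010]);o,d=ray(c,uc,top);d/=np.linalg.norm(d)
b=d@(o-g);q=(o-g)@(o-g)-.163**2
print("tip tool",o+d*(-b+np.sqrt(max(0,b*b-q))),b*b-q)
pickle.dump(c,open("w5.pkl","wb"))
E
```

```text
tcp [0.437  0.3054 0.3516] z [ 0.688 -0.034 -0.725] y [0.055 0.998 0.005] Q [-1.37  0.23  0.36  2.2   1.12  0.65 -0.42] t 19.52 F [ 0.3  0.9 -0.2] open 0.25 ff 50.8 | twist to level -0.09
units [ 3.13  1.77 -0.58] norm 3.64
[ 252  203   56   97 4076]
203 288 300; 209 256 303; 215 254 305; 221 252 306; 227 266 294; 233 266 294; 239 265 295; 245 264 296; 251 263 297; 257 262 298; 263 260 299; 269 259 301; 275 258 302; 281 257 303; 287 256 303; 293 255 304; 
tip tool [-0.00724254  0.00075812  0.15283725] 0.024984702885988853
```

Masks show the spatula aligned laterally (handle column 280) and pitched about 4.6° shallower than the tool axis. Moving to pre-insert.

```bash
python3 to.py .355 .36 .25 | tail -1; python3 -m jog '[[[0.72,0.3,0.1],0,-1],[[0.72,0.3,0.1],0,-1],[[0.72,0.3,0.1],0,-1],[[0.72,0.3,0.1],0,-1],[[0.72,0.3,0.1],0,-1],[[0.4,0.2,0.1],0,-1],[[0,0,0],0,-1]]'>/dev/null; python3 to.py .355 .36 .24
```

```text
units [4.41 1.74 0.45] norm 4.76
tcp [0.3673 0.3552 0.2519] z [ 0.686 -0.046 -0.726] y [ 0.061  0.998 -0.005] Q [-1.53  0.45  0.32  2.29  1.28  0.62 -0.88] t 20.15 F [-0.4  0.  -0.7] open 0.245 ff 50.7 | twist to level 0.08
units [0.58 0.14 0.  ] norm 0.59
```

```bash
python3 -m jog '[[[0.5,0.14,0],0,-1],[[0,0,0.3],0,-1],[[0,0,0.4],0,-1],[[0,0,0.4],0,-1],[[0,0,0.4],0,-1],[[0,0,0.4],0,-1],[[0,0,0.4],0,-1]]'>/dev/null; python3 to.py .437 .357 .150
python3 - <<'E'
from bench import optics;import cv2
from h import *
import numpy as np
cs={n:optics.capture(n) for n in("scene","side","wrist")}
im=lambda f,a,b,c,d:cv2.resize(cv2.convertScaleAbs(f[b:b+d,a:a+c,::-1],alpha=1.4),(400,300))
cv2.imwrite("pics/ins.png",np.vstack([np.hstack([im(cs["scene"]["frame"],320,220,120,90),im(cs["side"]["frame"],160,140,120,90)]),np.hstack([cv2.resize(cs["wrist"]["frame"][...,::-1],(400,300)),np.zeros((300,400,3),np.uint8)])]))
E
```

```text
tcp [0.4073 0.3552 0.1945] z [ 0.688 -0.047 -0.724] y [ 0.066  0.998 -0.001] Q [-1.45  0.6   0.36  2.3   1.58  0.51 -1.18] t 20.73 F [ 0.1  0.3 -1.1] open 0.252 ff 50.7 | twist to level 0.02
units [0.31 0.13 1.75] norm 1.78
```

View pics/ins.png

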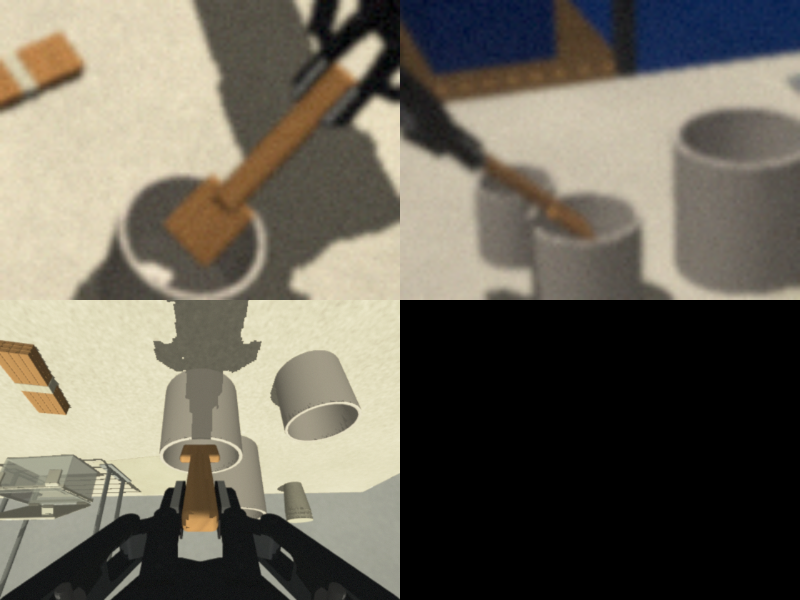

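The blade is centred over the crock's mouth in all three views (wrist column 200 against rim centre 201). Continuing in gently.

```bash
python3 -m jog '[[[0.05,0.05,0.35],0,-1],[[0.05,0.05,0.35],0,-1],[[0.05,0,0.35],0,-1],[[0.05,0,0.3],0,-1],[[0,0,0],0,-1]]'>/dev/null; python3 to.py .437 .357 .150;python3 -m jog '[[[0.05,0,0.2],0,-1],[[0,0,0.2],0,-1],[[0,0,0],0,-1]]' 20 >/dev/null;  python3 to.py .437 .357 .150
```

```text
tcp [0.4301 0.3576 0.1604] z [ 0.688 -0.047 -0.724] y [ 0.065  0.998 -0.002] Q [-1.38  0.69  0.33  2.28  1.75  0.5  -1.34] t 21.3 F [1.1 0.3 0.2] open 0.252 ff 50.7 | twist to level 0.03
units [ 0.07 -0.    0.41] norm 0.42
tcp [0.4371 0.3577 0.1509] z [ 0.688 -0.046 -0.724] y [ 0.065  0.998 -0.001] Q [-1.35  0.71  0.32  2.28  1.8   0.51 -1.39] t 21.55 F [ 0.3  0.6 -0.9] open 0.253 ff 50.7 | twist to level 0.02
units [ 0.02 -0.02  0.02] norm 0.04
```

```bash
python3 -m jog '[[[-0.12,0.01,0.115],0,-1],[[-0.12,0.01,0.115],0,-1],[[0,0,0],0,-1]]' 20; python3 -m jog '[[[-0.1,0.01,0.14],0,-1],[[-0.1,0.01,0.14],0,-1],[[0,0,0],0,-1]]' 20
```

```text
clock: 21.8
eef_pos: [0.4465, 0.3576, 0.1505]
tcp_rot: [[-0.724, 0.064, 0.687], [0.046, 0.998, -0.045], [-0.688, -0.001, -0.725]]
force: [-4.0, -1.3, 0.6]
opening: 0.252
finger_force: 51.1
clock: 22.05
eef_pos: [0.4561, 0.3578, 0.148]
tcp_rot: [[-0.725, 0.064, 0.686], [0.045, 0.998, -0.045], [-0.688, -0.002, -0.726]]
force: [-4.4, -0.6, -0.8]
opening: 0.25
finger_force: 51.1
```

```bash
cat > chk.py <<'E'
from bench import sensors,optics;import numpy as np,cv2,pickle
from h import *
I=pickle.load(open("i0.pkl","rb"))
for n,(u,v,w,h) in(("side",(198,212,36,30)),("scene",(355,292,46,28))):
    f=optics.capture(n)["frame"];g=lambda a:cv2.cvtColor(a,cv2.COLOR_RGB2GRAY)
    t=g(I[n]["frame"])[v:v+h,u:u+w];r=cv2.matchTemplate(g(f)[v-15:v+h+15,u-15:u+w+15],t,cv2.TM_CCOEFF_NORMED)
    _,s,_,l=cv2.minMaxLoc(r);print(n,"crock shift px",l[0]-15,l[1]-15,round(s,3))
    hs=cv2.cvtColor(f,cv2.COLOR_RGB2HSV);m=cv2.inRange(hs,(3,110,30),(20,255,255))
    b=(350,220,110,100) if n=="scene" else(160,150,90,70)
    q=np.zeros_like(m);q[b[1]:b[1]+b[3],b[0]:b[0]+b[2]]=m[b[1]:b[1]+b[3],b[0]:b[0]+b[2]]
    k,l2,st,_=cv2.connectedComponentsWithStats(q);i=1+np.argmax(st[1:,4]);p=cv2.findNonZero((l2==i).astype(np.uint8))
    print(n,st[i],np.round(cv2.boxPoints(cv2.minAreaRect(p)),1).tolist(), "axis",np.round(cv2.fitLine(p,cv2.DIST_L2,0,.01,.01).ravel(),2))
s=sensors.read_state();c=optics.capture("wrist");A=np.array(c["tool_from_camera"]);c["position"]=A[:3,3];c["rotation"]=A[:3,:3]
h=cv2.cvtColor(c["frame"],cv2.COLOR_RGB2HSV);m=cv2.inRange(h,(3,110,30),(20,255,255));m[300:]=0;m[:,:240]=0;m[:,320:]=0
p=cv2.findNonZero(m);print("wrist",cv2.boundingRect(p))
for rr in range(200,300,8):
    u=np.where(m[rr])[0]
    if len(u):print(rr,u.min(),u.max(),end="; ")
print()
E
python3 chk.py
```

```text
side crock shift px -15 -13 0.503
side [177 150  47  19 360] [[175.3000030517578, 154.5], [221.8000030517578, 148.10000610351562], [223.6999969482422, 161.89999389648438], [177.1999969482422, 168.39999389648438]] axis [  0.97  -0.25 204.2  159.79]
scene crock shift px -2 4 0.564
scene [360 260  51  51 643] [[359.0, 300.0], [402.0, 257.0], [415.0, 270.0], [372.0, 313.0]] axis [  0.68  -0.73 383.6  287.17]
wrist (254, 226, 52, 74)
232 266 294; 240 264 295; 248 263 296; 256 262 297; 264 260 300; 272 259 301; 280 257 302; 288 256 303; 296 255 305;
```

The wrist view shows the spatula hasn't turned in the grip; the crock slid a little instead (4 N). I'll stop pushing, relax and release so it settles against the rim.

```bash
python3 -m jog '[[[0.1,0,-0.1],0,-1],[[0.08,0,0.0],0,-1],[[0,0,0],0,-0.3],[[0,0,0],0,-0.3],[[0,0,0],0,-0.3],[[0,0,0],0,-0.3],[[0,0,0],0,-0.3]]' 20; python3 chk.py
```

```text
clock: 22.78
eef_pos: [0.4511, 0.3583, 0.1471]
tcp_rot: [[-0.722, 0.064, 0.688], [0.046, 0.998, -0.045], [-0.69, -0.001, -0.724]]
force: [0.5, 0.3, 0.5]
opening: 0.355
finger_force: 0.0
side crock shift px -15 -13 0.488
side [174 150  50  19 378] [[172.60000610351562, 155.10000610351562], [221.6999969482422, 148.0], [223.6999969482422, 161.8000030517578], [174.5, 168.8000030517578]] axis [  0.97  -0.24 202.4  160.16]
scene crock shift px -2 4 0.563
scene [363 265  43  46 548] [[362.1000061035156, 303.70001220703125], [392.29998779296875, 259.1000061035156], [407.0, 269.0], [376.79998779296875, 313.70001220703125]] axis [  0.65  -0.76 384.03 289.16]
wrist (259, 231, 44, 69)
232 265 296; 240 264 297; 248 264 298; 256 263 298; 264 262 299; 272 261 300; 280 261 300; 288 260 301; 296 259 302;
```

```bash
python3 -m jog '[[[0,0,0],0,0.2],[[0,0,0],0,0.2],[[0,0,-0.5],0,0.2],[[0,0,-0.7],0,0.2],[[0,0,-0.8],0,0.2],[[0,0,-0.8],0,0.2],[[0,0,-0.8],0,0.2],[[0,0,-0.5],0,0.2],[[0,0,0],0,0.2]]' |head -2
cat > sp.py <<'E'
from bench import optics;import numpy as np,cv2
from h import *
C={};P={}
for n,b in(("scene",(345,230,100,90)),("side",(165,172,85,60))):
    c=optics.capture(n);C[n]=c;m=cv2.inRange(cv2.cvtColor(c["frame"],cv2.COLOR_RGB2HSV),(3,100,30),(20,255,255))
    q=np.zeros_like(m);q[b[1]:b[1]+b[3],b[0]:b[0]+b[2]]=m[b[1]:b[1]+b[3],b[0]:b[0]+b[2]]
    k,l,st,_=cv2.connectedComponentsWithStats(q);i=1+np.argmax(st[1:,4]);p=cv2.findNonZero((l==i).astype(np.uint8)).reshape(-1,2).astype(float)
    vx,vy,x0,y0=cv2.fitLine(p.astype(np.float32),cv2.DIST_L2,0,.01,.01).ravel();t=(p-[x0,y0])@[vx,vy]
    a=np.array([x0,y0])+np.outer([t.min(),t.max()],[vx,vy]);print(n,st[i],a.round(1).tolist())
    P[n]=a[np.argmin(a[:,1])],a[np.argmax(a[:,1])]
H,r=tri([(C[n],*P[n][0]) for n in P]);print("handle end",H.round(3),r.round(4))
# axis = intersection of the two image-line planes
N=[np.cross(ray(C[n],*P[n][0])[1],ray(C[n],*P[n][1])[1]) for n in P];u=np.cross(*N);u/=np.linalg.norm(u);u*=-np.sign(u[2])
print("axis",u.round(3),"lean from vertical",np.degrees(np.arccos(-u[2])).round(1),"tip",(H+.18*u).round(3))
w=optics.capture("wrist")
for n in C:
    cv2.imwrite(f"pics/sp_{n}.png",C[n]["frame"][...,::-1])
E
python3 sp.py;python3 to.py
```

```text
clock: 23.68
eef_pos: [0.3646, 0.3655, 0.2375]
scene [363 265  42  46 548] [[367.6, 308.3], [403.2, 267.1]]
side [193 191  17  18  69] [[193.2, 191.7], [208.8, 208.2]]
handle end [0.448 0.361 0.161] 0.0004
axis [ 0.578 -0.046 -0.814] lean from vertical 35.5 tip [0.552 0.352 0.015]
tcp [0.3666 0.3636 0.2358] z [ 0.688 -0.046 -0.724] y [ 0.064  0.998 -0.002] Q [-1.56  0.5   0.37  2.28  1.31  0.58 -0.94] t 23.83 F [ 0.1 -0.1 -1. ] open 0.598 ff 0.0 | twist to level 0.03
```

The spatula is standing in the crock: tip at z≈0.015, leaning 35°, released. Now I'll go back to the tub by the same route with the gripper closed.

```bash
python3 -m jog '[[[0,0,-0.8],0,0.2],[[-0.3,-0.2,-0.7],0,-1],[[-0.6,-0.25,-0.3],0,-1],[[-0.6,-0.25,-0.2],0,-1],[[-0.6,-0.25,-0.2],0,-1],[[-0.6,-0.25,0],0,-1],[[-0.6,-0.25,0],0,-1],[[-0.6,-0.25,0],0,-1]]' >/dev/null; python3 to.py .437 .305 .352;
```

```text
tcp [0.4036 0.3091 0.3645] z [ 0.688 -0.048 -0.724] y [ 0.066  0.998 -0.003] Q [-1.48  0.19  0.38  2.2   1.05  0.74 -0.41] t 24.5 F [ 1.  -0.2  0.5] open 0.0 ff 0.0 | twist to level 0.06
units [-0.52 -0.06  1.08] norm 1.2
```

```bash
python3 - <<'E'
from srch import *
from bench import sensors
q0=np.array(sensors.read_state()["qpos"])
for A in([(.437,.305,.352),(.56,.156,.27),(.575,-.058,.225)],[(.54,.305,.36),(.56,.156,.27),(.575,-.058,.225)],[(.57,.30,.36),(.56,.156,.27),(.575,-.058,.225)]):
    q=q0
    for t in A:
        q,_,k=go(q,np.array(t),16,0);print(k,end=" ");show(q)
E
python3 to.py .56 .30 .36|tail -1
```

```text
3 [-1.41  0.23  0.42  2.2   1.11  0.64 -0.42] tcp [0.437 0.305 0.352] z [ 0.69 -0.05 -0.72] x [-0.72  0.05 -0.69] E [0.04 0.11 0.87]
8 [-0.77  0.37  0.3   2.32  2.12  0.34 -1.08] tcp [0.559 0.157 0.271] z [ 0.68 -0.06 -0.73] x [-0.73  0.06 -0.68] E [0.15 0.12 0.85]
9 [ 0.13  0.43 -0.09  2.42  3.02  0.46 -1.47] tcp [ 0.575 -0.058  0.225] z [ 0.68 -0.06 -0.73] x [-0.73  0.07 -0.68] E [ 0.23 -0.05  0.84]
6 [-1.2   0.33  0.44  2.05  1.04  0.5  -0.18] tcp [0.54  0.305 0.36 ] z [ 0.69 -0.05 -0.72] x [-0.72  0.05 -0.69] E [0.08 0.15 0.86]
7 [-0.73  0.36  0.24  2.31  2.    0.35 -0.97] tcp [0.56  0.156 0.271] z [ 0.67 -0.07 -0.74] x [-0.74  0.07 -0.67] E [0.16 0.11 0.85]
9 [ 0.16  0.43 -0.14  2.41  2.92  0.44 -1.38] tcp [ 0.575 -0.058  0.225] z [ 0.67 -0.07 -0.74] x [-0.74  0.08 -0.67] E [ 0.22 -0.06  0.84]
7 [-1.13  0.36  0.43  2.01  1.02  0.46 -0.12] tcp [0.57 0.3  0.36] z [ 0.69 -0.05 -0.72] x [-0.72  0.05 -0.69] E [0.1  0.16 0.86]
7 [-0.76  0.37  0.28  2.3   1.98  0.33 -0.96] tcp [0.56  0.156 0.27 ] z [ 0.67 -0.07 -0.74] x [-0.74  0.07 -0.67] E [0.15 0.12 0.85]
9 [ 0.15  0.42 -0.13  2.4   2.91  0.42 -1.38] tcp [ 0.575 -0.058  0.225] z [ 0.66 -0.08 -0.75] x [-0.74  0.08 -0.67] E [ 0.22 -0.05  0.84]
units [-3.68  0.04  3.71] norm 5.23
```

First route keeps the tilt best.

```bash
python3 -m jog '[[[-0.26,-0.03,0.5],0,-1],[[-0.26,-0.03,0.5],0,-1],[[0,0,0],0,-1]]' >/dev/null; python3 to.py .56 .156 .27; python3 -m jog '[[[-0.15,-0.58,0.57],0,-1],[[-0.15,-0.58,0.57],0,-1],[[-0.15,-0.58,0.57],0,-1],[[-0.15,-0.58,0.57],0,-1],[[-0.15,-0.58,0.57],0,-1],[[-0.15,-0.58,0.57],0,-1],[[-0.15,-0.58,0.57],0,-1],[[-0.15,-0.58,0.57],0,-1]]' >/dev/null;python3 to.py .575 -.056 .224
```

```text
tcp [0.4368 0.3038 0.3529] z [ 0.689 -0.052 -0.723] y [ 0.07   0.998 -0.004] Q [-1.42  0.24  0.41  2.19  1.09  0.65 -0.4 ] t 24.75 F [ 0.6 -0.1 -0. ] open 0.003 ff 0.0 | twist to level 0.07
units [-1.29 -4.61  5.08] norm 6.98
tcp [0.5448 0.1599 0.2783] z [ 0.687 -0.046 -0.725] y [ 0.063  0.998 -0.003] Q [-0.91  0.36  0.42  2.34  2.13  0.32 -1.11] t 25.42 F [1.5 1.  1. ] open 0.003 ff 0.0 | twist to level 0.06
units [ 0.2  -7.11  2.34] norm 7.49
```

```bash
python3 -m jog '[[[0.1,-0.72,0.25],0,-1],[[0.1,-0.72,0.25],0,-1],[[0.1,-0.72,0.25],0,-1],[[0,-0.72,0.25],0,-1],[[0,-0.72,0.25],0,-1],[[0,-0.72,0.25],0,-1],[[0,-0.72,0.25],0,-1],[[0,-0.72,0.25],0,-1],[[0,-0.72,0.25],0,-1],[[0,-0.65,0.2],0,-1]]' >/dev/null;python3 to.py .65 -.058 .225
python3 - <<'E'
from bench import sensors,optics;import numpy as np,cv2,pickle
from h import *
s=sensors.read_state();c=optics.capture("wrist");T=np.eye(4);T[:3,:3]=s["tcp_rot"];T[:3,3]=s["eef_pos"];T=T@c["tool_from_camera"];c["position"]=T[:3,3];c["rotation"]=T[:3,:3]
pickle.dump(c,open("w6.pkl","wb"));cv2.imwrite("pics/w6.png",c["frame"][...,::-1])
# predicted lid edge corners for a few angles, station (.759,-.057) yaw .044
yx=np.array([np.cos(.044),np.sin(.044),0]);yy=np.array([-np.sin(.044),np.cos(.044),0]);O=np.array([.759,-.057,0])
for a in(.35,.45,.5):
    f=lambda y:O+yx*(.055-.123*np.cos(a)-.006*np.sin(a))+yy*y+[0,0,.092+.123*np.sin(a)+.006*np.cos(a)]
    print(a,proj(c,f(-.093)).round(1),proj(c,f(.093)).round(1),f(0).round(3))
g=cv2.cvtColor(c["frame"],cv2.COLOR_RGB2GRAY).astype(int)
for u in(220,245,315,335):
    print(u,[(v,g[v,u]) for v in range(190,262,2)])
E
```

```text
tcp [ 0.5748 -0.0573  0.2193] z [ 0.687 -0.046 -0.726] y [ 0.065  0.998 -0.001] Q [ 0.06  0.46 -0.02  2.43  3.09  0.51 -1.54] t 26.25 F [ 1.2  0.4 -1.3] open -0.004 ff 0.0 | twist to level 0.01
units [-1.95  0.14  1.58] norm 2.51
0.35 [193.9 235.8] [381.5 227.5] [ 0.696 -0.06   0.14 ]
0.45 [193.9 247.6] [382.6 240. ] [ 0.701 -0.06   0.151]
0.5 [194.1 253.5] [383.  246.2] [ 0.703 -0.059  0.156]
220 [(190, np.int64(184)), (192, np.int64(123)), (194, np.int64(125)), (196, np.int64(143)), (198, np.int64(110)), (200, np.int64(99)), (202, np.int64(108)), (204, np.int64(109)), (206, np.int64(82)), (208, np.int64(109)), (210, np.int64(100)), (212, np.int64(84)), (214, np.int64(85)), (216, np.int64(87)), (218, np.int64(116)), (220, np.int64(107)), (222, np.int64(106)), (224, np.int64(107)), (226, np.int64(117)), (228, np.int64(196)), (230, np.int64(199)), (232, np.int64(200)), (234, np.int64(201)), (236, np.int64(200)), (238, np.int64(146)), (240, np.int64(112)), (242, np.int64(105)), (244, np.int64(138)), (246, np.int64(198)), (248, np.int64(218)), (250, np.int64(154)), (252, np.int64(151)),
[... 1773 characters left out ...]
198, np.int64(152)), (200, np.int64(163)), (202, np.int64(162)), (204, np.int64(165)), (206, np.int64(162)), (208, np.int64(161)), (210, np.int64(129)), (212, np.int64(162)), (214, np.int64(164)), (216, np.int64(163)), (218, np.int64(165)), (220, np.int64(137)), (222, np.int64(150)), (224, np.int64(127)), (226, np.int64(127)), (228, np.int64(106)), (230, np.int64(105)), (232, np.int64(111)), (234, np.int64(82)), (236, np.int64(83)), (238, np.int64(101)), (240, np.int64(179)), (242, np.int64(216)), (244, np.int64(174)), (246, np.int64(158)), (248, np.int64(156)), (250, np.int64(155)), (252, np.int64(153)), (254, np.int64(154)), (256, np.int64(155)), (258, np.int64(154)), (260, np.int64(155))]
```

Lid front edge is at row ~246, so lid angle ≈0.475 and edge top ≈ (0.702, −0.06, 0.153). Approaching along the tool axis.

```bash
python3 -m jog '[[[-0.5,0.05,0.4],0,-1],[[-0.5,0.05,0.4],0,-1],[[-0.5,0.05,0.4],0,-1],[[-0.45,0.05,0.38],0,-1],[[0,0,0],0,-1]]' >/dev/null;python3 to.py .65 -.056 .225; python3 -m jog '[[[0,0,0.5],0,-1],[[0,0,0.5],0,-1],[[0,0,0.5],0,-1],[[0,0,0.4],0,-1],[[0,0,0],0,-1]]' >/dev/null;python3 to.py .707 -.06 .166
```

```text
tcp [ 0.654  -0.0542  0.2274] z [ 0.691 -0.045 -0.722] y [ 0.064  0.998 -0.001] Q [ 0.03  0.51 -0.    2.23  3.07  0.37 -1.53] t 26.72 F [1.1 0.3 0. ] open 0.006 ff 0.0 | twist to level 0.02
units [ 0.15 -0.07 -0.03] norm 0.17
tcp [ 0.6895 -0.057   0.1829] z [ 0.686 -0.045 -0.726] y [ 0.064  0.998 -0.001] Q [ 0.04  0.63 -0.01  2.17  3.08  0.41 -1.53] t 27.13 F [ 0.4 -0.2  0.4] open 0.002 ff 0.0 | twist to level 0.02
units [-0.04 -0.06  0.81] norm 0.82
```

```bash
python3 -m jog '[[[0,-0.03,0.25],0,-1],[[0,-0.03,0.25],0,-1],[[0,0,0.25],0,-1],[[0,0,0],0,-1]]' >/dev/null;python3 to.py .706 -.06 .150
```

```text
tcp [ 0.7055 -0.06    0.1685] z [ 0.688 -0.045 -0.724] y [ 0.064  0.998 -0.002] Q [ 0.04  0.67 -0.01  2.13  3.08  0.42 -1.53] t 27.47 F [ 0.6 -0.3  0.9] open -0.0 ff 0.0 | twist to level 0.03
units [0.41 0.   0.46] norm 0.62
```

```bash
python3 -m jog '[[[0.12,0,0.12],0,-1],[[0.12,0,0.12],0,-1],[[0.12,0,0.12],0,-1],[[0.12,0,0.12],0,-1],[[0,0,0],0,-1]]' | head -4; python3 -m jog '[[[0.12,0,0.12],0,-1],[[0.12,0,0.12],0,-1],[[0.12,0,0.12],0,-1],[[0,0,0],0,-1]]' | head -4;
```

```text
clock: 27.88
eef_pos: [0.7038, -0.0597, 0.1474]
tcp_rot: [[-0.724, 0.064, 0.687], [0.045, 0.998, -0.045], [-0.688, -0.002, -0.726]]
force: [0.3, -0.1, -0.5]
clock: 28.22
eef_pos: [0.7036, -0.0598, 0.1323]
tcp_rot: [[-0.724, 0.064, 0.687], [0.045, 0.998, -0.045], [-0.688, -0.002, -0.725]]
force: [0.7, 0.2, 0.4]
```

```bash
for i in 1; do python3 -m jog '[[[0.07,0,0.07],0,-1],[[0.07,0,0.07],0,-1],[[0,0,0],0,-1]]' | sed -n 2,4p; done; python3 -m jog '[[[0.07,0,0.07],0,-1],[[0.07,0,0.07],0,-1],[[0,0,0],0,-1]]' | sed -n 2,4p
```

```text
eef_pos: [0.7038, -0.0599, 0.1271]
tcp_rot: [[-0.723, 0.064, 0.688], [0.045, 0.998, -0.045], [-0.689, -0.002, -0.725]]
force: [0.2, 0.4, 0.4]
eef_pos: [0.7045, -0.06, 0.1228]
tcp_rot: [[-0.721, 0.064, 0.69], [0.045, 0.998, -0.045], [-0.692, -0.002, -0.722]]
force: [-4.6, -0.1, 8.9]
```

Catch resistance has begun (8.9 N). Keep pressing.

```bash
for i in 1 2; do python3 -m jog '[[[0.08,0,0.08],0,-1],[[0.08,0,0.08],0,-1],[[0,0,0],0,-1]]' | sed -n '1,2p;4p'; done
```

```text
clock: 28.97
eef_pos: [0.7031, -0.0598, 0.1142]
force: [-0.3, -0.7, -0.2]
clock: 29.22
eef_pos: [0.7038, -0.0599, 0.1107]
force: [-12.2, 1.7, 21.1]
```

```bash
python3 -m jog '[[[0.08,0,0.08],0,-1],[[0.08,0,0.08],0,-1],[[0,0,0],0,-1]]' | sed -n '1,2p;4p'
```

```text
clock: 29.47
eef_pos: [0.7042, -0.06, 0.1093]
force: [-35.4, 2.9, 55.2]
```

The force dropped to 0 at z=0.114 (snap), then hit a hard stop, so I'll back off and verify.

```bash
python3 -m jog '[[[-0.1,0,-0.15],0,-1],[[0,0,-0.4],0,-1],[[0,0,-0.7],0,-1],[[0,0,-0.8],0,-1],[[0,0,-0.8],0,-1],[[0,0,-0.8],0,-1],[[0.2,0,-0.5],0,-1],[[0,0,0],0,-1]]' | sed -n '1,2p;4p'
python3 - <<'E'
from bench import sensors,optics;import numpy as np,cv2
from h import *
s=sensors.read_state();c=optics.capture("wrist");T=np.eye(4);T[:3,:3]=s["tcp_rot"];T[:3,3]=s["eef_pos"];T=T@c["tool_from_camera"];c["position"]=T[:3,3];c["rotation"]=T[:3,:3]
cv2.imwrite("pics/w7.png",c["frame"][...,::-1])
yx=np.array([np.cos(.044),np.sin(.044),0]);yy=np.array([-np.sin(.044),np.cos(.044),0]);O=np.array([.759,-.057,0])
cols=(-.05,.05)
g=cv2.cvtColor(c["frame"],cv2.COLOR_RGB2GRAY).astype(int)
for y in cols:
    for a in(0,.03,.06,.12,.3,.475):
        f=O+yx*(.055-.123*np.cos(a)-.006*np.sin(a))+yy*y+[0,0,.092+.123*np.sin(a)+.006*np.cos(a)];q=proj(c,f);print(a,q.round(1))
    u=int(proj(c,O-yx*.068+yy*y+[0,0,.098])[0]);print(u,[(v,int(g[v,u])) for v in range(150,250,2)])
E
python3 sp.py
```

```text
clock: 30.13
eef_pos: [0.6126, -0.054, 0.19]
force: [-1.4, 1.1, -0.4]
0 [222.9 201.8]
0.03 [222.5 205.3]
0.06 [222.1 208.9]
0.12 [221.4 216.4]
0.3 [220.2 240.7]
0.475 [220.4 265.5]
222 [(150, 165), (152, 166), (154, 164), (156, 166), (158, 165), (160, 166), (162, 166), (164, 165), (166, 164), (168, 165), (170, 164), (172, 166), (174, 166), (176, 166), (178, 161), (180, 153), (182, 148), (184, 137), (186, 122), (188, 111), (190, 109), (192, 106), (194, 111), (196, 125), (198, 139), (200, 194), (202, 222), (204, 220), (206, 220), (208, 151), (210, 96), (212, 187), (214, 127), (216, 125), (218, 126), (220, 125), (222, 124), (224, 125), (226, 127), (228, 127), (230, 86), (232, 64), (234, 123), (236, 143), (238, 182), (240, 219), (242, 219), (244, 215), (246, 106), (248, 195)]
0 [335.6 195.8]
0.03 [336.  199.3]
0.06 [336.4 203.1]
0.12 [337.2 210.8]
0.3 [339.3 235.8]
0.475 [340.9 261.5]
335 [(150, 167), (152, 165), (154, 165), (156, 165), (158, 167), (160, 165), (162, 166), (164, 164), (166, 166), (168, 166), (170, 163), (172, 166), (174, 167), (176, 165), (178, 163), (180, 125), (182, 111), (184, 108), (186, 102), (188, 132), (190, 120), (192, 156), (194, 161), (196, 220), (198, 220), (200, 215), (202, 105), (204, 99), (206, 184), (208, 123), (210, 127), (212, 124), (214, 126), (216, 126), (218, 124), (220, 126), (222, 126), (224, 121), (226, 60), (228, 109), (230, 127), (232, 126), (234, 125), (236, 125), (238, 127), (240, 126), (242, 106), (244, 219), (246, 203), (248, 165)]
scene [363 266  42  45 534] [[367.6, 308.3], [402.7, 267.6]]
side [192 191  19  18  77] [[192.6, 191.4], [209.5, 208.5]]
handle end [0.448 0.361 0.161] 0.0015
axis [ 0.593 -0.04  -0.804] lean from vertical 36.5 tip [0.555 0.354 0.017]
```

The lid's front edge is at rows 200 and 196 (predicted 201.8 and 195.8 when shut), with the gripper off it, so it holds shut. The spatula hasn't moved in the crock. Handing in.

```bash
python3 -c "
from bench import workorder
print(workorder.finish_job())"
```

```text
the job is handed in; nothing more can be done
None
```

The spatula stands blade down in the middle-sized crock, leaning about 36°; the tub's lid is snapped shut and holding, and I handed the job in at about 30 s. The crock slid slightly while I inserted the spatula, and the last push on the already shut lid reached about 65 N at the wrist.

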